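# Load the parts spin dryer

### The arm

A 6-joint arm with a two-finger parallel gripper is mounted at the origin on the work surface. World frame = base frame: x ahead of the robot, y to its left, z up, the work surface at z = 0. Lengths are in m, angles in degrees, forces in N, time in s.
With the tool pointing down it reaches from about 0.425 to 0.95 m from the base axis. Payload 14.7 kg.
Tool frame: the origin (TCP) lies midway between the tips of the shut fingers; the grasp point (between the pads) lies 19 mm behind it; z points along the fingers, y is the line along which they close (so a half turn about z gives the same grasp; the last joint's range is limited). The gripper opens to 85 mm and grips with 20 to 120 N. Pads are 22 mm wide; open, the fingers measure 114 mm over their backs; the gripper's body (76 mm by 85 mm) begins 54 mm behind the grasp point. The pads swing forward as they close: fully open they stand 13 mm farther back than shut.
Start: joints at [-74.633, 27.513, 91.461, -0, 61.026, -2.67], TCP at [0.201, -0.618, 0.231] pointing down, gripper open.
Joint ranges: [-157.49, 157.49], [-46.99, 117.5], [13.45, 153.17], [-89.5, 269.5], [5.16, 153.95], [-167.48, 167.48]. Speed limits (degrees/s): [108.29, 108.29, 136.94, 172.46, 172.46, 172.46].

### API

Orientations are given as a 3x3 rotation matrix whose columns are the frame's x, y, z axes.
In Python, from bench import env, eyes, workorder gives the robot as it stands. The module is installed in compiled form; this text tells all that it offers.
- The arm moves only by the shell command python3 -m creep 'ROWS' [FORCE]. ROWS is JSON, one flat list of numbers, 7 for each row, row after row: the opening, from 0 (shut) to 1 (fully open), then the shift along the tool's x, y, z as a fraction of full scale, then the turn, a rotation vector about the tool's x, y, z as a fraction of full scale. In form: [fingers, tx, ty, tz, wx, wy, wz, fingers, tx, ty, tz, wx, wy, wz, ...]. A call has 1 to 20 rows; each row shifts and turns the commanded pose from where the row before left it, along the tool's axes as they then stand; what a row does not reach is not made up. Full scale, the value 1, is 0.12 m for a shift and 2 rad for a turn. A row lasts 1/12 s, in which the tool goes at most 41.7 mm and 7.16 degrees, less where a joint would pass 70% of its speed; a pose out of reach is approached as far as the arm can. A call with a number of a shift or a turn outside -1 to 1 is refused whole. A call with a gripper value outside its range is refused whole. The fingers move at their own pace and stop on an object; FORCE is the grip in N (left out, the last holds). Time passes only in rows, so rows that do not move let the fingers close. It gives the time, the measured TCP pose, the force, the opening and the grip force at its end, in the units of the state.
- env.sense(): the state, without advancing time (a new reading comes with each control period).
- eyes.read_camera(name): name is "side" or "top"; returns a dict with "color" (400x640x3 uint8, blue, green, red), "depth" (400x640 float32, m along the optical axis (not along the pixel's ray), 0 where there is no reading), "camera_matrix" (3x3 intrinsics, pixels), "world_to_cam" (4x4, takes a point from world to camera coordinates). Camera axes: x right, y up, looking along -z (the intrinsics and any distortion apply to the point x, -y, -z); pixel columns grow to the right and rows downward; lengths in m; the calibration is good to about 2 mm. A picture is of the moment at which its call begins.
- workorder.job_done(): hands the job in; it is judged then, once.
The state is a dict: "clock": time; "qpos": joint angles; "qd": joint speeds; "joint_efforts": joint torques, N m; "tcp_pos": TCP position; "ee_rot": TCP orientation; "contact_force": force on the tool from outside, world axes, zero at the start; "torque": the same for the moment, N m; "grip_width": finger opening in m; "grasp_force": force on a finger pad.
Only numpy, scipy, OpenCV 4.12 (cv2) and the standard library are available. Lean on these libraries where they do the work, as an engineer would, in place of code of your own. Each camera call takes 0.05 s, during which the arm holds its last target. There are 200 camera calls.

### The job

Get the bench spin dryer ready to spin the washed flanged stubs dry. First lock the empty basket into the dryer: set it into the slot in the chamber floor, push it down against the spring, turn it a quarter turn clockwise (seen from above) to the stop and let it click up into its notch. Then put every flanged stub that stands on the bench into the basket and press the hinged lid shut until its catch clicks and holds it, leaving the other things on the bench where they are.

Things in the scene. Friction and masses are not known exactly. Their poses are not given: they have to be found in the camera images.
- dryer: Green bench spin dryer, fixed, 120 mm high. Origin on the bench under the middle of its open eight-sided chamber (180 mm across x and y, 172 mm across the corners, floor 10 mm above the bench); z up. Walls reach x = -115 to +115 mm, y = -105 to +130 mm. The lid is hinged on its +y side; a catch housing 100 mm long, top at 123 mm, stands out on its -y side to y = -140 mm.
- socket: Bayonet socket, fixed mid-chamber: a 6 mm steel plate, top 41 mm above the bench, with a slot 48 by 14 mm at 45 degrees to the dryer's walls. Origin: middle of the slot at the plate's top; x along the slot, z up; a half turn is the same. Basket origin's z here: resting with lugs in the slot -12 mm, lugs not in it -2 mm or more, bottomed -26 mm, locked -18 mm with basket x along socket y.
- notch (a point): One of two notches under the socket plate (at its socket -y side, 18 mm out, 6 mm below the plate's top; the other is opposite): a quarter turn clockwise from the slot. A 3.5 mm ridge before it, a stop after it; anticlockwise is blocked. To turn, hold the basket's origin at least 22 mm below the socket's, then let it rise 4 mm into the notch (play 0.1 rad, 2 mm).
- ring (a joint): Spring-loaded pressure ring round the socket (radius 36 to 50 mm): m pressed down from its free height, at which its top is 15 mm above the socket plate; travel 14 mm. It pushes the basket's underside up with 8 N free, 11 N when locked (6 mm down), 15 N at the end.
- basket: Loose round perforated steel basket, 145 mm across, inner radius 68 mm, 0.3 kg, open on top, starts upright on the bench on four feet 27 mm high. Origin: on its axis at the feet's bottom; z up. Inner floor at 31 mm, rim at 77 mm. A half turn about z changes nothing.
- basket_grip (a point): Middle of the top edge of the basket's upright grip plate, 82 mm above the basket's origin on its axis. The plate is 40 mm long along basket x, 12 mm thick along basket y and reaches from the inner floor (51 mm lower) to here.
- basket_lugs (a point): Middle of the cross bar under the basket, on its axis, 7 mm above its origin: round, 10 mm thick, 44 mm long over its two lugs, along basket x. Its stem is 11 mm thick; the basket's floor underside is 20 mm above it.
- lid (a joint): Hinge angle of the dryer's lid in rad: 0 shut, 1.75 wide open (its start, leaning a little outward). A spring always pushes it open (2 N at the free edge when nearly shut). The last 0.06 rad presses it past a spring catch, about 10 N near the free edge; then it stays below 0.02 by itself. Let go earlier, it springs open again.
- lid_hinge (a point): Middle of the lid's hinge axis, fixed to the dryer's +y side, 118 mm from the chamber's middle, 120 mm above the bench; the axis runs along dryer x. The lid is a flat plate 10 mm thick, 220 mm wide, reaching 230 mm from the hinge: towards dryer -y when shut, up and leaning 10 degrees outward when open. Its underside lies in the plane of the hinge axis.
- lid_pad (a point): Middle of the black pad on the lid's outer face, 205 mm from the hinge axis, where to press; moves with the lid. When the lid is open the outer face looks towards dryer +y and slightly down, the pad about 320 mm above the bench; shut, it is on top at 130 mm.
- stub1: Flanged steel pipe stub: a round flange 36 mm across and 9 mm thick with a round stem 20 mm across standing on it, 40 mm high in all, 70 g. Origin: centre of the flange's underside; z along the stem. Stands on the bench, stem up; may be absent.
- stub2: Flanged steel pipe stub: a round flange 36 mm across and 9 mm thick with a round stem 20 mm across standing on it, 40 mm high in all, 70 g. Origin: centre of the flange's underside; z along the stem. Stands on the bench, stem up; may be absent.
- stub3: Flanged steel pipe stub: a round flange 36 mm across and 9 mm thick with a round stem 20 mm across standing on it, 40 mm high in all, 70 g. Origin: centre of the flange's underside; z along the stem. Stands on the bench, stem up; may be absent.
- stub4: Flanged steel pipe stub: a round flange 36 mm across and 9 mm thick with a round stem 20 mm across standing on it, 40 mm high in all, 70 g. Origin: centre of the flange's underside; z along the stem. Stands on the bench, stem up; may be absent.
- stub5: Flanged steel pipe stub: a round flange 36 mm across and 9 mm thick with a round stem 20 mm across standing on it, 40 mm high in all, 70 g. Origin: centre of the flange's underside; z along the stem. Stands on the bench, stem up; may be absent.
- big_flange: Bystander, loose, not to be moved: large flange, 100 mm across and 16 mm thick, with a stem 28 mm across, 91 mm high.
- coupling: Bystander, loose, not to be moved: pipe coupling, a ring 52 mm across and 36 mm high.
- nut: Bystander, loose, not to be moved: small dark nut, 20 mm across and 9 mm high.
- scraper: Bystander, loose, not to be moved: deburring hand tool with a straight shaft, lying along its x.
- spray: Bystander, loose, not to be moved: can 56 mm across, 170 mm high, upright.
- wirebrush: Bystander, loose, not to be moved: hand brush lying along its x.
- gauge: Bystander, loose, not to be moved: small metal block 50 by 35 by 12 mm.
Mind the look-alikes: they are no part of the job. Leave any turquoise look-alike of the stub5 alone.

How it is judged (in metres and radians):
On the way, in this order (a step that is already met when the one before it is completed fails the run):
1. the basket is locked in the socket: pushed in, turned a quarter to the stop and clicked up into the notch (horizontal distance between basket and socket below 0.005 m and z of basket in the frame of socket between -0.0205 and -0.0155 m and angle between the x axis of basket and the y axis of socket, either way round below 0.25 rad and angle between basket's own z axis and vertical below 0.09 rad), for 0.3 s.
2. all the stubs lie in the basket (horizontal distance between each of stub1, stub2, stub3, stub4, stub5 and basket below 0.068 m and z of stub1 in the frame of basket between 0.02 and 0.072 m and z of stub2 in the frame of basket between 0.02 and 0.072 m and z of stub3 in the frame of basket between 0.02 and 0.072 m and z of stub4 in the frame of basket between 0.02 and 0.072 m and z of stub5 in the frame of basket between 0.02 and 0.072 m and horizontal distance between basket and socket below 0.005 m and z of basket in the frame of socket below -0.0155 m and angle between the x axis of basket and the y axis of socket, either way round below 0.25 rad and angle between basket's own z axis and vertical below 0.09 rad), for 0.2 s.
3. the lid is pressed shut past its catch (value of joint lid below 0.025 rad), for 0.3 s.
At the end, for the whole second after the job is handed in: Basket locked in its socket (centred within 5 mm, at most 2.5 mm above locked height, within 0.25 rad of the quarter turn, level within 0.09 rad), every stub inside it (within 68 mm of its axis, flange underside below its rim), lid held shut by its catch (below 0.025 rad) (all of step 2 and value of joint lid below 0.025 rad and linear speed of basket below 0.05 m/s); the robot touches nothing.
It fails at once if a bystander is moved by more than 40 mm (distance of any of big_flange, coupling, nut, scraper, spray, wirebrush, gauge from where it was at the start of the episode above 0.04 m).
Of stub1, stub2, stub3, stub4, stub5 only 3 to 5 are there at a start; the rules pass over those that are not, and their reading is None.
At some moment in a run one of stub1, stub2, stub3, stub4, stub5 may be knocked a few centimetres aside while the robot is not near it.
It also fails if it takes over 210 s, if anything falls off the work surface, if the arm or the gripper's body presses on something with over 40 N, if the wrist force passes 120 N, or if a joint passes its speed limit or range.

## Working session

There is one attempt and no reset: what is moved stays moved. The work goes in short steps, Python scripts to look and compute and a shell command to move; the robot and the scene stay as the last step left them, time stands still between calls to the robot, and variables do not carry over. Pictures are saved under pics/ and viewed, at most 14 in all, crops included, and the job is handed in when it is done.

```bash
mkdir -p pics; cat > h.py <<'E'
import numpy as np, cv2
from bench import env, eyes, workorder
def cam(n):
    d=eyes.read_camera(n); return d
def cloud(d):
    K=d["camera_matrix"]; z=d["depth"]; h,w=z.shape
    u,v=np.meshgrid(np.arange(w),np.arange(h))
    x=(u-K[0,2])/K[0,0]*z; y=(v-K[1,2])/K[1,1]*z
    P=np.stack([x,-y,-z,np.ones_like(z)],-1)
    return (P@np.linalg.inv(d["world_to_cam"]).T)[...,:3]
E
python3 - <<'E'
from h import *
for n in("top","side"):
    d=cam(n); cv2.imwrite(f"pics/{n}0.png",d["color"]); np.savez(f"{n}0.npz",**d)
    print(n,np.linalg.inv(d["world_to_cam"]).round(3).tolist(),d["camera_matrix"].tolist())
s=env.sense(); print(s)
E
```

```text
top [[0.022, 0.997, -0.079, 0.429], [-1.0, 0.022, -0.004, -0.064], [-0.002, 0.079, 0.997, 1.417], [0.0, 0.0, 0.0, 1.0]] [[490.26870626229123, 0.0, 313.73383047733523], [0.0, 490.26870626229123, 199.51946072210788], [0.0, 0.0, 1.0]]
side [[0.996, 0.061, -0.058, 0.46], [-0.084, 0.713, -0.696, -0.874], [-0.0, 0.698, 0.716, 0.926], [0.0, 0.0, 0.0, 1.0]] [[471.3832221397689, 0.0, 318.76603673257125], [0.0, 471.3832221397689, 208.1295772139171], [0.0, 0.0, 1.0]]
{'clock': 0.1, 'qpos': array([-7.46344969e+01,  2.75457618e+01,  9.14875185e+01,  1.02006805e-03,
        6.10269945e+01, -2.66943380e+00]), 'qd': array([-0.07457034, -0.04940874, -0.06600499,  0.01426061,  0.01580889,
       -0.08613544]), 'joint_efforts': array([ 6.99181473e-04, -9.52259231e+01, -4.31041789e+01, -9.22158188e-05,
        5.37871878e-03,  1.43684224e-05]), 'tcp_pos': array([ 0.20117788, -0.61772107,  0.23075929]), 'ee_rot': array([[ 9.50870593e-01,  3.09588511e-01, -2.63733517e-04],
       [ 3.09588617e-01, -9.50870050e-01,  1.01851562e-03],
       [ 6.45444313e-05, -1.05012544e-03, -9.99999447e-01]]), 'contact_force': array([0.18514975, 0.2534509 , 0.2044042 ]), 'torque': array([-0.00490925, -0.00513277,  0.00275673]), 'grasp_force': 0.0, 'grip_width': 0.08527226282676}
```

```bash
ls; ls pics
```

```text
h.py
pics
side0.npz
top0.npz
side0.png
top0.png
```

View pics/top0.png

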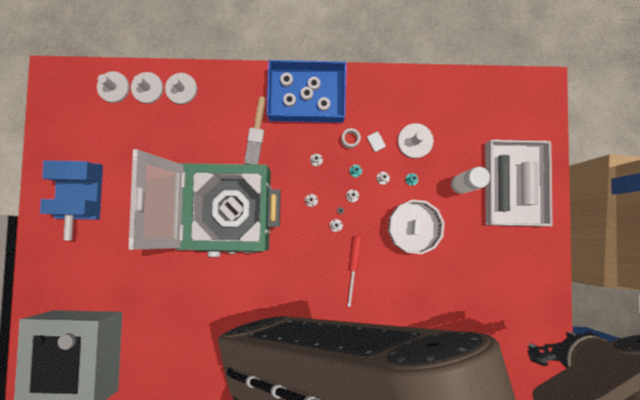

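View pics/side0.png

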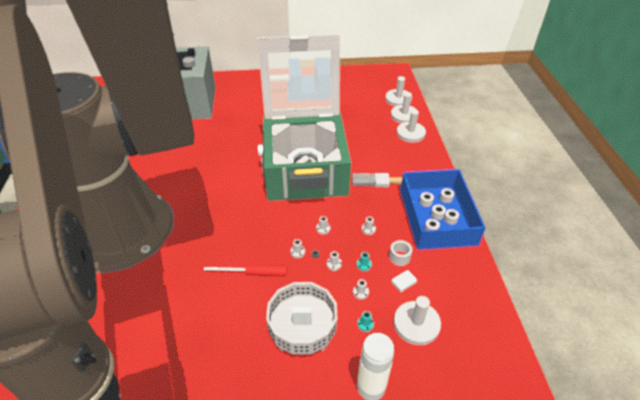

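```bash
python3 - <<'E'
from h import *
d=np.load("top0.npz"); P=cloud(d); C=d["color"]
def crop(x0,x1,y0,y1,s): return cv2.resize(C[y0:y1,x0:x1],None,fx=s,fy=s,interpolation=cv2.INTER_CUBIC)
a=crop(180,280,150,260,4); b=crop(375,455,190,265,5)
h=440; im=np.zeros((h,800,3),np.uint8); im[:a.shape[0],:400]=a; im[:375,400:800]=b
cv2.imwrite("pics/crop0.png",im)
# stubs: blobs with height 5..60mm over region
z=P[...,2]; reg=np.zeros_like(z,bool); reg[145:245,295:425]=1
m=(reg&(z>0.02)&(z<0.06)).astype(np.uint8)
n,l,st,c=cv2.connectedComponentsWithStats(m)
for i in range(1,n):
    if st[i,4]<15: continue
    k=l==i; q=P[k]; t=q[q[:,2]>q[:,2].max()-0.006]
    print(c[i].round(),st[i,4],q.mean(0).round(3),t.mean(0).round(3),C[k].mean(0).round())
# basket rim
k=np.zeros_like(z,bool); k[190:265,375:450]=1
q=P[k&(z>0.068)&(z<0.09)]
A=np.c_[q[:,:2],np.ones(len(q))];print(len(q))
for r in range(0,1):
    o=cv2.minEnclosingCircle(q[:,:2].astype(np.float32)); print("rim",o)
    c0=np.array(o[0]); 
rr=np.hypot(*(q[:,:2]-c0).T); p=q[rr<0.035]; print("plate",len(p),p.mean(0),cv2.minAreaRect(p[:,:2].astype(np.float32)))
q2=q[rr>.055]; s=np.linalg.lstsq(np.c_[2*q2[:,:2],np.ones(len(q2))],(q2[:,:2]**2).sum(1),rcond=None)[0]; print("fit",s)
# dryer top
k=np.zeros_like(z,bool); k[155:260,180:290]=1
q=P[k&(z>0.112)&(z<0.13)]; print("dryer top",cv2.minAreaRect(q[:,:2].astype(np.float32)),q.min(0),q.max(0))
k[:]=0;k[180:235,205:255]=1
q=P[k&(z>0.03)&(z<0.062)]
for a,b in((.03,.046),(.046,.062)):
    r=q[(q[:,2]>=a)&(q[:,2]<b)]; print(a,len(r),r.mean(0),cv2.minEnclosingCircle(r[:,:2].astype(np.float32)))
E
```

```text
[350. 145.] 15 [ 0.697 -0.16   0.031] [ 0.697 -0.157  0.037] [150. 153. 161.]
[316. 158.] 42 [ 0.657 -0.062  0.039] [ 0.657 -0.061  0.042] [150. 152. 159.]
[356. 169.] 42 [ 0.628 -0.176  0.038] [ 0.628 -0.176  0.04 ] [131. 136.  75.]
[384. 177.] 47 [ 0.608 -0.255  0.038] [ 0.611 -0.254  0.044] [156. 159. 167.]
[413. 178.] 46 [ 0.606 -0.337  0.037] [ 0.607 -0.337  0.042] [131. 136.  77.]
[352. 195.] 45 [ 0.555 -0.168  0.037] [ 0.556 -0.169  0.041] [155. 157. 165.]
[311. 199.] 42 [ 0.54  -0.05   0.039] [ 0.539 -0.049  0.041] [153. 155. 163.]
[409. 224.] 1153 [ 0.476 -0.329  0.031] [ 0.479 -0.339  0.055] [203. 206. 214.]
[391. 227.] 54 [ 0.466 -0.276  0.045] [ 0.457 -0.278  0.057] [ 83.  85. 115.]
[336. 225.] 41 [ 0.469 -0.122  0.039] [ 0.469 -0.123  0.041] [157. 159. 167.]
[357. 240.] 57 [ 0.427 -0.183  0.025] [ 0.427 -0.183  0.027] [ 66.  69. 205.]
391
rim ((0.46852245926856995, -0.3406263291835785), 0.0744749903678894)
plate 76 [ 0.46938212 -0.33969455  0.08014823] ((0.46910232305526733, -0.3406359553337097), (0.013444285839796066, 0.03865743800997734), 85.59459686279297)
fit [ 0.46846334 -0.3401495  -0.33015979]
dryer top ((0.5093594789505005, 0.1665833294391632), (0.23047563433647156, 0.26517820358276367), 0.4375358521938324) [0.39402847 0.03436984 0.11203975] [0.62531098 0.30003956 0.12999431]
0.03 281 [0.5100932  0.18088477 0.03990299] ((0.5118817090988159, 0.21515990793704987), 0.0765540823340416)
0.046 578 [0.51066535 0.17662064 0.05499115] ((0.5105813145637512, 0.19910584390163422), 0.07860863953828812)
```

View pics/crop0.png

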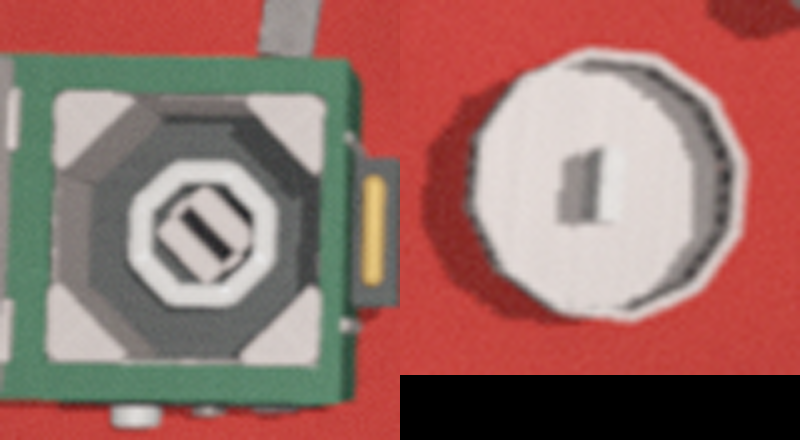

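```bash
cat >> h.py <<'E'
def go(x,y,z,phi=None,n=1,m=1):
    s=env.sense(); R=s["ee_rot"]; t=s["tcp_pos"]
    d=R.T@(np.array([x,y,z])-t)/0.12
    print("tcp",t.round(4),"F",s["contact_force"].round(1),"w",round(s["grip_width"],4),"g",round(s["grasp_force"],1),"t",round(s["clock"],1))
    print("shift",d.round(3),"/%d"%n,(d/n).round(3))
    if phi is not None:
        f=np.radians(phi); G=np.array([[np.cos(f),np.sin(f),0],[np.sin(f),-np.cos(f),0],[0,0,-1]])
        r=cv2.Rodrigues(R.T@G)[0].ravel(); print("phi",np.degrees(np.arctan2(R[1,0],R[0,0])).round(2),"turn",(r/2).round(4),"/%d"%m,(r/2/m).round(4))
E
python3 - <<'E'
from h import *
d=np.load("top0.npz"); P=cloud(d); C=d["color"]; z=P[...,2]
rr=np.hypot(P[...,0]-.511,P[...,1]-.172)
k=(rr<.062)&(z>.048)&(z<.066)&(C.min(2)>150)
q=P[k]; print("ring",len(q),q.mean(0),cv2.minEnclosingCircle(q[:,:2].astype(np.float32)),np.median(q[:,2]))
k=(rr<.028)&(C.max(2)<90); v,u=np.nonzero(k); print(len(u))
K=d["camera_matrix"];Wi=np.linalg.inv(d["world_to_cam"])
def ray(u,v,h):
    c=Wi[:3,:3]@np.array([(u-K[0,2])/K[0,0],-(v-K[1,2])/K[1,1],-1]); return Wi[:3,3]+c*(h-Wi[2,3])/c[2]
w=np.array([ray(a,b,.041) for a,b in zip(u,v)])[:,:2]
print("slot",cv2.minAreaRect(w.astype(np.float32)),w.mean(0)); m=np.cov((w-w.mean(0)).T); e=np.linalg.eigh(m); print(e[0],np.degrees(np.arctan2(e[1][1,1],e[1][0,1])))
# dryer edge yaw: green/top inner
go(.469,-.340,.231,-5,6,4)
E
```

```text
ring 541 [0.50944624 0.17369903 0.05523333] ((0.5088747143745422, 0.1733037680387497), 0.05345655605196953) 0.05525312039133157
54
slot ((0.5190975069999695, 0.16454461216926575), (0.04008622467517853, 0.03365224972367287), 46.59513854980469) [0.51312274 0.16911794]
[0.00011819 0.00015195] 110.6840998601416
tcp [ 0.2012 -0.6177  0.2308] F [0.2 0.3 0.2] w 0.0853 g 0.0 t 0.1
shift [ 2.839 -1.51  -0.   ] /6 [ 0.473 -0.252 -0.   ]
phi 18.03 turn [-5.00e-04  1.00e-04  2.01e-01] /4 [-0.0001  0.      0.0503]
```

```bash
python3 -m creep '[1,0.237,-0.126,0,0,0,0,1,0.237,-0.126,0,0,0,0,1,0.237,-0.126,0,0,0,0,1,0.237,-0.126,0,0,0,0,1,0.237,-0.126,0,0,0,0,1,0.237,-0.126,0,0,0,0,1,0.237,-0.126,0,0,0,0,1,0.237,-0.126,0,0,0,0,1,0.237,-0.126,0,0,0,0,1,0.237,-0.126,0,0,0,0,1,0.237,-0.126,0,0,0,0,1,0.237,-0.126,0,0,0,0,1,0,0,0,0,0,0.05,1,0,0,0,0,0,0.05,1,0,0,0,0,0,0.05,1,0,0,0,0,0,0.05,1,0,0,0,0,0,0,1,0,0,0,0,0,0]' 40
python3 -c "
from h import *
go(.469,-.340,.11,-5,6,4)"
```

```text
clock: 1.6
tcp_pos: [0.4695, -0.3398, 0.2311]
ee_rot: [[0.997, -0.082, -0.0], [-0.082, -0.997, 0.0], [-0.0, -0.0, -1.0]]
contact_force: [1.0, -0.0, -0.2]
grip_width: 0.0856
grasp_force: 0.0
tcp [ 0.4695 -0.3398  0.2311] F [ 1.  -0.  -0.2] w 0.0856 g 0.0 t 1.6
shift [-0.004  0.003  1.009] /6 [-0.001  0.     0.168]
phi -4.7 turn [-0.0001  0.0002  0.0026] /4 [-0.      0.      0.0007]
```

```bash
python3 -m creep '[0.55,0,0,0.2,0,0,0,0.55,0,0,0.2,0,0,0,0.55,0,0,0.2,0,0,0,0.55,0,0,0.2,0,0,0,0.55,0,0,0.2,0,0,0,0.55,0,0,0.2,0,0,0,0.55,0,0,0.2,0,0,0,0.55,0,0,0.18,0,0,0,0.55,0,0,0,0,0,0,0,0,0,0,0,0,0,0,0,0,0,0,0,0,0,0,0,0,0,0,0,0,0,0,0,0,0,0,0,0,0,0,0,0,0,0,0,0,0,0,0,0,0,0,0,0,0,0,0,0,0,0,0,0,0,0,0,0]' 80
python3 - <<'E'
from h import *
d=cam("top"); cv2.imwrite("pics/g.png",cv2.resize(d["color"][170:290,340:480],None,fx=4,fy=4))
go(.469,-.340,.201,None,6)
E
```

```text
tcp [ 0.4695 -0.3398  0.2311] F [-0.   0.   0.3] w 0.0855 g 0.0 t 1.6
shift [-0.004  0.002  0.251] /6 [-0.001  0.     0.042]validation failed for argument at $...
```

```bash
python3 -m creep '[0.55,0,0,0.2,0,0,0, 0.55,0,0,0.2,0,0,0, 0.55,0,0,0.2,0,0,0, 0.55,0,0,0.2,0,0,0, 0.55,0,0,0.2,0,0,0, 0.55,0,0,0.2,0,0,0, 0.55,0,0,0.2,0,0,0, 0.55,0,0,0.18,0,0,0, 0.55,0,0,0,0,0,0, 0,0,0,0,0,0,0, 0,0,0,0,0,0,0, 0,0,0,0,0,0,0, 0,0,0,0,0,0,0, 0,0,0,0,0,0,0, 0,0,0,0,0,0,0, 0,0,0,0,0,0,0]' 80
```

```text
clock: 2.98
tcp_pos: [0.4704, -0.3405, 0.0432]
ee_rot: [[0.996, -0.085, 0.002], [-0.085, -0.996, -0.002], [0.002, 0.001, -1.0]]
contact_force: [-0.6, -1.0, 8.5]
grip_width: 0.0112
grasp_force: 78.6
```

```bash
python3 -m creep '[0,0,0,-0.1,0,0,0, 0,0,0,-0.2,0,0,0, 0,0,0,-0.2,0,0,0, 0,0,0,-0.2,0,0,0, 0,0,0,-0.2,0,0,0, 0,0,0,-0.2,0,0,0, 0,0,0,-0.2,0,0,0, 0,0,0,-0.2,0,0,0, 0,0,0,0,0,0,-0.055, 0,0,0,0,0,0,-0.055, 0,0,0,0,0,0,-0.055, 0,0,0,0,0,0,-0.055, 0,0,0,0,0,0,-0.055, 0,0,0,0,0,0,-0.055, 0,0,0,0,0,0,-0.055, 0,0,0,0,0,0,-0.055, 0,0,0,0,0,0,0]'
python3 - <<'E'
from h import *
go(.509,.173,.223,45.5,18)
d=cam("top"); cv2.imwrite("pics/g.png",cv2.resize(d["color"][150:310,300:500],None,fx=4,fy=3.7))
E
```

```text
clock: 4.4
tcp_pos: [0.4694, -0.3397, 0.2228]
ee_rot: [[0.696, 0.718, 0.0], [0.718, -0.696, -0.0], [0.0, 0.001, -1.0]]
contact_force: [0.4, 0.9, -3.1]
grip_width: 0.011
grasp_force: 78.2
tcp [ 0.4694 -0.3397  0.2228] F [ 0.4  0.9 -3.1] w 0.011 g 78.2 t 4.4
shift [ 3.297e+00 -2.737e+00 -3.000e-03] /18 [ 0.183 -0.152 -0.   ]
phi 45.88 turn [ 0.0003 -0.      0.0034] /1 [ 0.0003 -0.      0.0034]
```

View pics/g.png

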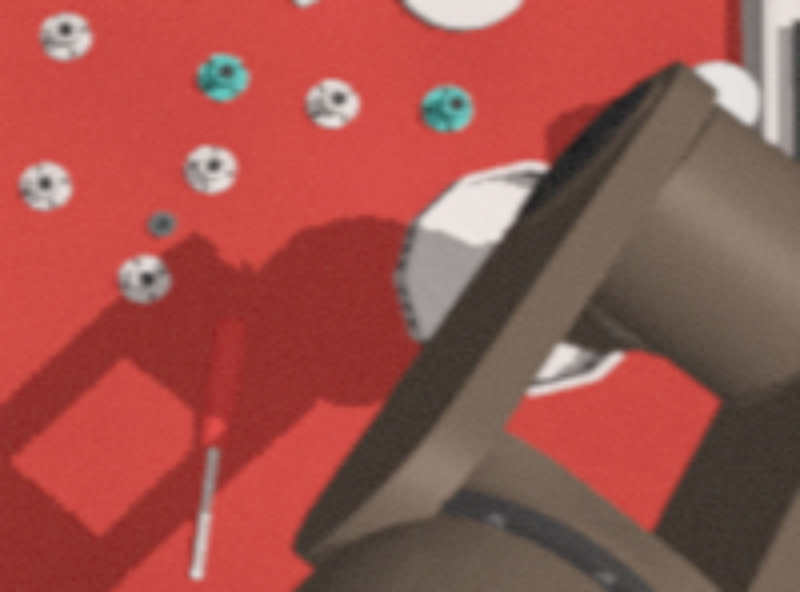

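The basket hangs in the gripper (rim about (420,200)–(620,350) in the crop), level, and the five white stubs are unmoved.

```bash
python3 -m creep '[0,0.183,-0.152,0,0,0,0, 0,0.183,-0.152,0,0,0,0, 0,0.183,-0.152,0,0,0,0, 0,0.183,-0.152,0,0,0,0, 0,0.183,-0.152,0,0,0,0, 0,0.183,-0.152,0,0,0,0, 0,0.183,-0.152,0,0,0,0, 0,0.183,-0.152,0,0,0,0, 0,0.183,-0.152,0,0,0,0, 0,0.183,-0.152,0,0,0,0, 0,0.183,-0.152,0,0,0,0, 0,0.183,-0.152,0,0,0,0, 0,0.183,-0.152,0,0,0,0, 0,0.183,-0.152,0,0,0,0, 0,0.183,-0.152,0,0,0,0, 0,0.183,-0.152,0,0,0,0, 0,0.183,-0.152,0,0,0,0, 0,0.183,-0.152,0,0,0,0, 0,0,0,0,0,0,0.0034, 0,0,0,0,0,0,0]'
python3 - <<'E'
from h import *
go(.509,.173,.113,45.5,6)
E
```

```text
clock: 6.12
tcp_pos: [0.512, 0.1735, 0.2221]
ee_rot: [[0.707, 0.708, 0.0], [0.708, -0.707, 0.0], [0.0, 0.0, -1.0]]
contact_force: [-0.4, -0.6, -3.4]
grip_width: 0.0111
grasp_force: 78.6
tcp [0.512  0.1735 0.2221] F [-0.4 -0.6 -3.4] w 0.0111 g 78.6 t 6.1
shift [-0.021 -0.014  0.909] /6 [-0.003 -0.002  0.152]
phi 45.05 turn [ 0.0001 -0.0002 -0.0039] /1 [ 0.0001 -0.0002 -0.0039]
```

```bash
python3 -m creep '[0,-0.021,-0.014,0.1,0,0,-0.003, 0,0,0,0.16,0,0,0, 0,0,0,0.16,0,0,0, 0,0,0,0.16,0,0,0, 0,0,0,0.16,0,0,0, 0,0,0,0.16,0,0,0, 0,0,0,0.12,0,0,0, 0,0,0,0.06,0,0,0, 0,0,0,0,0,0,0, 0,0,0,0.02,0,0,0, 0,0,0,0.02,0,0,0, 0,0,0,0.02,0,0,0, 0,0,0,0.02,0,0,0, 0,0,0,0.02,0,0,0, 0,0,0,0,0,0,0]'
python3 - <<'E'
from h import *
go(.509,.173,.072,45.5,6)
E
```

```text
clock: 7.37
tcp_pos: [0.5091, 0.1716, 0.0799]
ee_rot: [[0.701, 0.713, -0.0], [0.713, -0.701, -0.0], [-0.0, -0.0, -1.0]]
contact_force: [-0.5, 0.3, -3.1]
grip_width: 0.0114
grasp_force: 78.5
tcp [0.5091 0.1716 0.0799] F [-0.5  0.3 -3.1] w 0.0114 g 78.5 t 7.4
shift [ 0.007 -0.009  0.066] /6 [ 0.001 -0.001  0.011]
phi 45.49 turn [-0.      0.     -0.0001] /1 [-0.      0.     -0.0001]
```

```bash
python3 -m creep '[0,0.004,-0.006,0.02,0,0,0, 0,0,0,0.02,0,0,0, 0,0,0,0.02,0,0,0, 0,0,0,0,0,0,0]'
python3 - <<'E'
from h import *
go(.509,.173,.058,45.5,6)
E
```

```text
clock: 7.7
tcp_pos: [0.5091, 0.1726, 0.0725]
ee_rot: [[0.701, 0.713, 0.0], [0.713, -0.701, 0.0], [0.0, -0.0, -1.0]]
contact_force: [1.8, 2.4, -3.3]
grip_width: 0.011
grasp_force: 78.3
tcp [0.5091 0.1726 0.0725] F [ 1.8  2.4 -3.3] w 0.011 g 78.3 t 7.7
shift [ 0.002 -0.003  0.121] /6 [ 0.   -0.    0.02]
phi 45.5 turn [-0.     -0.0001 -0.    ] /1 [-0.     -0.0001 -0.    ]
```

```bash
python3 -m creep '[0,0.008,0,0.015,0,0,0, 0,0,0,0.02,0,0,0, 0,0,0,0.02,0,0,0, 0,0,0,0.02,0,0,0, 0,0,0,0.02,0,0,0, 0,0,0,0.015,0,0,0, 0,0,0,0,0,0,0, 0,0,0,0,0,0,0]' 120
python3 - <<'E'
from h import *
go(.509,.173,.058,45.5,6)
E
```

```text
clock: 8.37
tcp_pos: [0.5096, 0.1731, 0.06]
ee_rot: [[0.701, 0.713, -0.0], [0.713, -0.701, -0.0], [-0.0, -0.0, -1.0]]
contact_force: [-2.0, -2.7, 10.5]
grip_width: 0.0109
grasp_force: 118.2
tcp [0.5096 0.1731 0.06  ] F [-2.  -2.7 10.5] w 0.0109 g 118.2 t 8.4
shift [-0.004 -0.003  0.016] /6 [-0.001 -0.     0.003]
phi 45.49 turn [-0.      0.0001 -0.0001] /1 [-0.      0.0001 -0.0001]
```

```bash
python3 -m creep '[0,-0.004,0,0.014,0,0,0, 0,0,0,0,0,0,0, 0,0,0,0,0,0,0.05, 0,0,0,0,0,0,0.05, 0,0,0,0,0,0,0.05, 0,0,0,0,0,0,0.05, 0,0,0,0,0,0,0.05, 0,0,0,0,0,0,0.05, 0,0,0,0,0,0,0.05, 0,0,0,0,0,0,0.05, 0,0,0,0,0,0,0.05, 0,0,0,0,0,0,0.05, 0,0,0,0,0,0,0.05, 0,0,0,0,0,0,0.05, 0,0,0,0,0,0,0.05, 0,0,0,0,0,0,0.05, 0,0,0,0,0,0,0]' 120
python3 - <<'E'
from h import *
go(.509,.173,.062,-44.5,6)
print(env.sense()["torque"],env.sense()["qpos"].round(1))
E
```

```text
clock: 9.78
tcp_pos: [0.5101, 0.173, 0.0586]
ee_rot: [[0.818, -0.575, 0.001], [-0.575, -0.818, 0.0], [0.001, -0.001, -1.0]]
contact_force: [0.1, -0.8, 11.0]
grip_width: 0.0107
grasp_force: 118.8
tcp [0.5101 0.173  0.0586] F [ 0.1 -0.8 11. ] w 0.0107 g 118.8 t 9.8
shift [-0.007  0.005 -0.028] /6 [-0.001  0.001 -0.005]
phi -35.12 turn [-0.0006 -0.0005  0.0819] /1 [-0.0006 -0.0005  0.0819]
[-0.16649649  0.01074323 -0.32248193] [ 15.5  32.6 114.3  -0.   33.  140.6]
```

```bash
python3 -m creep '[0,0,0,0,0,0,0.04, 0,0,0,0,0,0,0.04, 0,0,0,0,0,0,0.01, 0,0,0,0,0,0,0, 0,0,0,0,0,0,0]' 120
python3 - <<'E'
from h import *
go(.509,.173,.062,-44.5,6)
print(env.sense()["torque"],env.sense()["qpos"].round(1))
E
```

```text
clock: 10.2
tcp_pos: [0.5101, 0.173, 0.0587]
ee_rot: [[0.707, -0.708, 0.002], [-0.708, -0.707, 0.0], [0.001, -0.001, -1.0]]
contact_force: [-0.8, 0.4, 11.2]
grip_width: 0.0109
grasp_force: 118.8
tcp [0.5101 0.173  0.0587] F [-0.8  0.4 11.2] w 0.0109 g 118.8 t 10.2
shift [-0.006  0.006 -0.028] /6 [-0.001  0.001 -0.005]
phi -45.04 turn [-0.0006 -0.0004 -0.0047] /1 [-0.0006 -0.0004 -0.0047]
[-0.19148114 -0.02040132 -0.06391519] [ 15.5  32.6 114.3  -0.   33.  150.6]
```

```bash
python3 -m creep '[0,0,0,-0.015,0,0,0, 0,0,0,-0.015,0,0,0, 0,0,0,-0.015,0,0,0, 0,0,0,-0.015,0,0,0, 0,0,0,0,0,0,0, 0,0,0,0,0,0,0]' 120
python3 - <<'E'
from h import *
go(.509,.173,.062,-44.5,6)
E
```

```text
clock: 10.7
tcp_pos: [0.5101, 0.173, 0.0658]
ee_rot: [[0.707, -0.708, 0.001], [-0.708, -0.707, 0.0], [0.001, -0.001, -1.0]]
contact_force: [1.6, -0.1, 8.2]
grip_width: 0.0106
grasp_force: 118.5
tcp [0.5101 0.173  0.0658] F [ 1.6 -0.1  8.2] w 0.0106 g 118.5 t 10.7
shift [-0.006  0.006  0.032] /6 [-0.001  0.001  0.005]
phi -45.04 turn [-0.0007 -0.0004 -0.0047] /1 [-0.0007 -0.0004 -0.0047]
```

```bash
python3 -m creep '[0,0,0,-0.015,0,0,0, 0,0,0,-0.01,0,0,0, 0,0,0,0,0,0,0, 0,0,0,0,0,0,-0.02, 0,0,0,0,0,0,-0.02, 0,0,0,0,0,0,-0.02, 0,0,0,0,0,0,0]' 120
python3 - <<'E'
from h import *
go(.509,.173,.062,-44.5,6); print(env.sense()["torque"])
E
```

```text
clock: 11.28
tcp_pos: [0.509, 0.1727, 0.0668]
ee_rot: [[0.788, -0.616, -0.001], [-0.616, -0.788, -0.0], [-0.001, 0.001, -1.0]]
contact_force: [6.8, 2.0, -31.4]
grip_width: 0.0105
grasp_force: 121.5
tcp [0.509  0.1727 0.0668] F [  6.8   2.  -31.4] w 0.0105 g 121.5 t 11.3
shift [-0.002 -0.002  0.04 ] /6 [-0.    -0.     0.007]
phi -38.01 turn [0.0005 0.0003 0.0566] /1 [0.0005 0.0003 0.0566]
[ 0.2100301  -1.39992375 -0.0313512 ]
```

```bash
python3 -m creep '[0,0,0,0.018,0,0,0, 0,0,0,0.005,0,0,0.02, 0,0,0,0,0,0,0.02, 0,0,0,0,0,0,0.02, 0,0,0,0,0,0,0.01, 0,0,0,0,0,0,0]' 120
python3 - <<'E'
from h import *
go(.509,.173,.062,-44.5,6); print(env.sense()["torque"])
E
```

```text
clock: 11.78
tcp_pos: [0.5097, 0.1729, 0.0659]
ee_rot: [[0.691, -0.723, 0.001], [-0.723, -0.691, 0.0], [0.0, -0.001, -1.0]]
contact_force: [-0.1, -0.3, 7.8]
grip_width: 0.0107
grasp_force: 127.2
tcp [0.5097 0.1729 0.0659] F [-0.1 -0.3  7.8] w 0.0107 g 127.2 t 11.8
shift [-0.005  0.004  0.033] /6 [-0.001  0.001  0.005]
phi -46.27 turn [-0.0004 -0.0002 -0.0154] /1 [-0.0004 -0.0002 -0.0154]
[-0.20143753  0.01013135  0.00038649]
```

```bash
python3 -m creep '[0.5,0,0,0,0,0,0, 0.5,0,0,0,0,0,0, 0.5,0,0,0,0,0,0, 0.5,0,0,0,0,0,0, 0.5,0,0,-0.2,0,0,0, 0.5,0,0,-0.2,0,0,0, 0.5,0,0,-0.2,0,0,0, 0.5,0,0,-0.2,0,0,0, 0.5,0,0,-0.2,0,0,0, 0.5,0,0,-0.2,0,0,0, 0.5,0,0,0,0,0,-0.056, 0.5,0,0,0,0,0,-0.056, 0.5,0,0,0,0,0,-0.056, 0.5,0,0,0,0,0,-0.056, 0.5,0,0,0,0,0,-0.056, 0.5,0,0,0,0,0,-0.056, 0.5,0,0,0,0,0,-0.056, 0.5,0,0,0,0,0,-0.056, 0.5,0,0,0,0,0,-0.056, 0.5,0,0,0,0,0,-0.056]' 30
python3 - <<'E'
from h import *
go(.540,-.050,.2,18,10)
E
```

```text
clock: 13.45
tcp_pos: [0.5091, 0.1728, 0.2094]
ee_rot: [[0.949, 0.314, -0.0], [0.314, -0.949, -0.0], [-0.0, -0.0, -1.0]]
contact_force: [-0.3, -0.6, 0.2]
grip_width: 0.0428
grasp_force: 0.0
tcp [0.5091 0.1728 0.2094] F [-0.3 -0.6  0.2] w 0.0428 g 0.0 t 13.4
shift [-0.339  1.843  0.078] /10 [-0.034  0.184  0.008]
phi 18.31 turn [-0.      0.0002  0.0027] /1 [-0.      0.0002  0.0027]
```

```bash
python3 -m creep '[0.5,-0.034,0.184,0,0,0,0, 0.5,-0.034,0.184,0,0,0,0, 0.5,-0.034,0.184,0,0,0,0, 0.5,-0.034,0.184,0,0,0,0, 0.5,-0.034,0.184,0,0,0,0, 0.5,-0.034,0.184,0,0,0,0, 0.5,-0.034,0.184,0,0,0,0, 0.5,-0.034,0.184,0,0,0,0, 0.5,-0.034,0.184,0,0,0,0, 0.5,-0.034,0.184,0,0,0,0, 0.5,0,0,0,0,0,0, 0.5,0,0,0,0,0,0]' 30
cat >> h.py <<'E'
def stubs():
    d=cam("top"); P=cloud(d); C=d["color"]; z=P[...,2]
    m=((P[...,0]>.42)&(P[...,0]<.75)&(P[...,1]<.02)&(P[...,1]>-.4)&(z>.025)&(z<.05)).astype(np.uint8)
    n,l,st,c=cv2.connectedComponentsWithStats(m)
    for i in range(1,n):
        if st[i,4]<20 or st[i,4]>80: continue
        k=l==i; q=P[k]; b=C[k].mean(0); x0,y0,w,h=st[i,:4]
        o=cv2.minEnclosingCircle(q[q[:,2]>.03][:,:2].astype(np.float32)) if (q[:,2]>.03).sum()>5 else None
        print(c[i].round(),st[i,4],"top",q[q[:,2]>.035].mean(0).round(4),"TURQ" if b[2]<110 else "white",o)
    return d,P
E
python3 - <<'E'
from h import *
d,P=stubs(); cv2.imwrite("pics/s1.png",cv2.resize(d["color"][130:280,170:420],None,fx=3.2,fy=3.2))
z=P[...,2]; rr=np.hypot(P[...,0]-.509,P[...,1]-.173)
k=(rr<.08)&(z>.085)&(z<.112); q=P[k]; p=q[np.hypot(q[:,0]-.509,q[:,1]-.173)<.03]
r=q[np.hypot(q[:,0]-.509,q[:,1]-.173)>.055]; s=np.linalg.lstsq(np.c_[2*r[:,:2],np.ones(len(r))],(r[:,:2]**2).sum(1),rcond=None)[0]
print("rim",s[:2],np.median(r[:,2]),"plate",p.mean(0),cv2.minAreaRect(p[:,:2].astype(np.float32)))
go(.54,-.05,.1,18)
E
```

```text
clock: 14.45
tcp_pos: [0.5386, -0.0507, 0.2093]
ee_rot: [[0.952, 0.307, -0.0], [0.307, -0.952, 0.0], [-0.0, -0.0, -1.0]]
contact_force: [0.5, 0.5, -0.3]
grip_width: 0.0429
grasp_force: 0.0
[414. 141.] 24 top [ 0.7114 -0.3412  0.0423] white ((0.7157777547836304, -0.34384357929229736), 0.012281809002161026)
[357. 169.] 26 top [ 0.6273 -0.179   0.0393] TURQ ((0.6278445720672607, -0.17773887515068054), 0.009482374414801598)
[384. 176.] 44 top [ 0.6095 -0.256   0.0401] white ((0.6091111898422241, -0.255754292011261), 0.010010144673287868)
[413. 178.] 44 top [ 0.6066 -0.3381  0.0402] TURQ ((0.6069471836090088, -0.3384500741958618), 0.009762616828083992)
[353. 195.] 35 top [ 0.556  -0.1695  0.0399] white ((0.555827260017395, -0.16821180284023285), 0.009999019093811512)
rim [0.50889926 0.17375655] 0.09902872626079451 plate [0.50893441 0.17308947 0.10208557] ((0.5095267295837402, 0.17377367615699768), (0.013005383312702179, 0.038714636117219925), 43.63801574707031)
tcp [ 0.5385 -0.0499  0.2093] F [ 0.1  0.7 -0.2] w 0.0429 g 0.0 t 14.5
shift [0.012 0.005 0.911] /1 [0.012 0.005 0.911]
phi 17.93 turn [-0.0002  0.0002 -0.0006] /1 [-0.0002  0.0002 -0.0006]
```

View pics/s1.png

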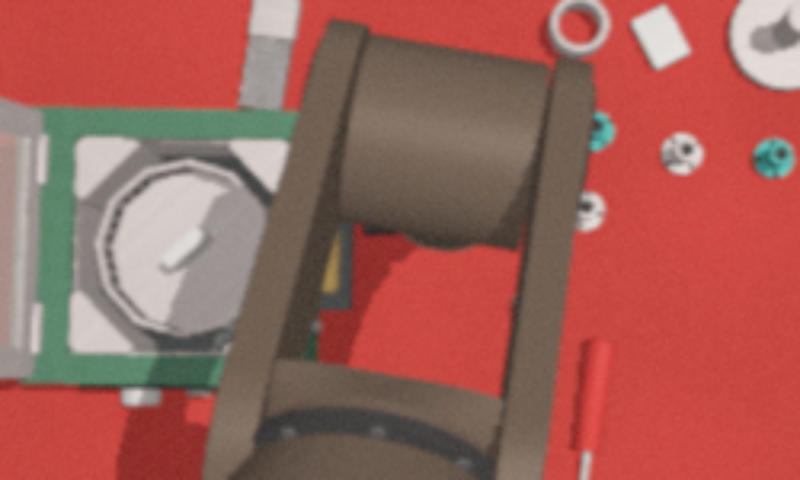

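The picture shows the basket seated and turned (grip plate (165,265)–(205,235), i.e. at -45°) with its rim at 99 mm, so it is locked. The arm hides stubs near (450,300).

```bash
python3 -m creep '[0.6,0.012,0.003,0.2,0,0,0, 0.6,0,0,0.2,0,0,0, 0.6,0,0,0.2,0,0,0, 0.6,0,0,0.2,0,0,0, 0.6,0,0,0.2,0,0,0, 0.6,0,0,0.2,0,0,0, 0.6,0,0,0.2,0,0,0, 0.6,0,0,0.16,0,0,0, 0.6,0,0,0.08,0,0,0, 0.6,0,0,0,0,0,0, 0,0,0,0,0,0,0, 0,0,0,0,0,0,0, 0,0,0,0,0,0,0, 0,0,0,0,0,0,0, 0,0,0,0,0,0,0, 0,0,0,0,0,0,0]' 30
python3 - <<'E'
from h import *
go(.509+.045*np.cos(np.radians(198)),.1735+.045*np.sin(np.radians(198)),.0125,18,12)
E
```

```text
clock: 15.83
tcp_pos: [0.5411, -0.0497, 0.014]
ee_rot: [[0.951, 0.309, 0.002], [0.309, -0.951, -0.0], [0.002, 0.001, -1.0]]
contact_force: [-0.6, 3.4, 8.4]
grip_width: 0.0188
grasp_force: 29.4
tcp [ 0.5411 -0.0497  0.014 ] F [-0.6  3.4  8.4] w 0.0188 g 29.4 t 15.8
shift [-0.055 -1.851  0.011] /12 [-0.005 -0.154  0.001]
phi 17.98 turn [ 0.0004 -0.001  -0.0001] /1 [ 0.0004 -0.001  -0.0001]
```

```bash
python3 -m creep '[0,0,0,-0.17,0,0,0, 0,0,0,-0.17,0,0,0, 0,0,0,-0.17,0,0,0, 0,0,0,-0.17,0,0,0, 0,0,0,-0.17,0,0,0, 0,0,0,-0.17,0,0,0, 0,0,0,-0.17,0,0,0, 0,0,0,-0.17,0,0,0, 0,-0.005,-0.185,0,0,0,0, 0,-0.005,-0.185,0,0,0,0, 0,-0.005,-0.185,0,0,0,0, 0,-0.005,-0.185,0,0,0,0, 0,-0.005,-0.185,0,0,0,0, 0,-0.005,-0.185,0,0,0,0, 0,-0.005,-0.185,0,0,0,0, 0,-0.005,-0.185,0,0,0,0, 0,-0.005,-0.185,0,0,0,0, 0,-0.005,-0.185,0,0,0,0, 0,0,0,0,0,0,0, 0,0,0,0,0,0,0]' 30
python3 - <<'E'
from h import *
go(.509+.045*np.cos(np.radians(198)),.1735+.045*np.sin(np.radians(198)),.071,18,8)
d,P=stubs()
E
```

```text
clock: 17.5
tcp_pos: [0.4657, 0.1604, 0.1766]
ee_rot: [[0.95, 0.311, 0.001], [0.311, -0.95, 0.0], [0.001, 0.0, -1.0]]
contact_force: [1.2, -1.5, -0.8]
grip_width: 0.0189
grasp_force: 29.6
tcp [0.4657 0.1604 0.1766] F [ 1.2 -1.5 -0.8] w 0.0189 g 29.6 t 17.5
shift [0.001 0.007 0.88 ] /8 [0.    0.001 0.11 ]
phi 18.1 turn [ 0.     -0.0006  0.0009] /1 [ 0.     -0.0006  0.0009]
[414. 141.] 21 top [ 0.7113 -0.3395  0.0428] white ((0.7144465446472168, -0.34404146671295166), 0.01125237625092268)
[316. 158.] 42 top [ 0.658  -0.0616  0.0397] white ((0.6579592227935791, -0.0629681944847107), 0.010557396337389946)
[356. 169.] 42 top [ 0.6284 -0.1765  0.0398] TURQ ((0.6279421448707581, -0.17537252604961395), 0.010103101842105389)
[384. 176.] 45 top [ 0.6088 -0.2557  0.04  ] white ((0.6095544099807739, -0.2558055818080902), 0.01029693428426981)
[413. 178.] 43 top [ 0.6077 -0.338   0.0399] TURQ ((0.6067298054695129, -0.33845004439353943), 0.00995269138365984)
[353. 194.] 40 top [ 0.556  -0.1681  0.041 ] white ((0.5560864210128784, -0.16874298453330994), 0.00982101634144783)
[336. 225.] 41 top [ 0.4694 -0.1225  0.0396] white ((0.46920835971832275, -0.12260330468416214), 0.009726214222609997)
[357. 239.] 21 top [nan nan nan] white Noneh.py:27: RuntimeWarning: Mean of empty slice.
  print(c[i].round(),st[i,4],"top",q[q[:,2]>.035].mean(0).round(4),"TURQ" if b[2]<110 else "white",o)
  ret = um.true_divide(
```

```bash
python3 -m creep '[0,0,0.007,0.13,0,0,0, 0,0,0,0.15,0,0,0, 0,0,0,0.15,0,0,0, 0,0,0,0.15,0,0,0, 0,0,0,0.15,0,0,0, 0,0,0,0.1,0,0,0, 0,0,0,0.05,0,0,0, 0,0,0,0,0,0,0, 0.38,0,0,0,0,0,0, 0.38,0,0,0,0,0,0, 0.38,0,0,0,0,0,0, 0.38,0,0,-0.12,0,0,0, 0.38,0,0,-0.16,0,0,0, 0.38,0,0,-0.17,0,0,0, 0.38,0,0,-0.17,0,0,0, 0.38,0,0,-0.17,0,0,0, 0.38,0,0,-0.17,0,0,0, 0.38,0,0,-0.08,0,0,0, 0.38,0,0,0,0,0,0]' 30
python3 - <<'E'
from h import *
go(.658,-.0625,.015,54,14,6)
E
```

```text
clock: 19.13
tcp_pos: [0.4675, 0.1592, 0.1974]
ee_rot: [[0.951, 0.309, 0.004], [0.309, -0.951, 0.001], [0.005, 0.0, -1.0]]
contact_force: [0.5, -0.3, 0.6]
grip_width: 0.0323
grasp_force: 0.0
tcp [0.4675 0.1592 0.1974] F [ 0.5 -0.3  0.6] w 0.0323 g 0.0 t 19.1
shift [0.932 2.247 1.525] /14 [0.067 0.161 0.109]
phi 18.0 turn [ 0.0008 -0.0021 -0.3142] /6 [ 0.0001 -0.0004 -0.0524]
```

```bash
python3 -m creep '[0.6,0.078,0.187,0,0.0008,-0.002,0, 0.6,0.078,0.187,0,0,0,0, 0.6,0.078,0.187,0,0,0,0, 0.6,0.078,0.187,0,0,0,0, 0.6,0.078,0.187,0,0,0,0, 0.6,0.078,0.187,0,0,0,0, 0.6,0.078,0.187,0,0,0,0, 0.6,0.078,0.187,0,0,0,0, 0.6,0.078,0.187,0,0,0,0, 0.6,0.078,0.187,0,0,0,0, 0.6,0.078,0.187,0,0,0,0, 0.6,0.074,0.187,0,0,0,0, 0.6,0,0,0,0,0,-0.0524, 0.6,0,0,0,0,0,-0.0524, 0.6,0,0,0,0,0,-0.0524, 0.6,0,0,0,0,0,-0.0524, 0.6,0,0,0,0,0,-0.0524, 0.6,0,0,0,0,0,-0.0524, 0.6,0,0,0,0,0,0, 0.6,0,0,0,0,0,0]' 30
python3 - <<'E'
from h import *
go(.658,-.0625,.015,54,8,1)
E
```

```text
clock: 20.8
tcp_pos: [0.6553, -0.0627, 0.1931]
ee_rot: [[0.59, 0.807, -0.006], [0.807, -0.59, 0.0], [-0.003, -0.005, -1.0]]
contact_force: [0.2, -0.5, -0.4]
grip_width: 0.0514
grasp_force: 0.0
tcp [ 0.6553 -0.0627  0.1931] F [ 0.2 -0.5 -0.4] w 0.0514 g 0.0 t 20.8
shift [0.019 0.024 1.484] /8 [0.002 0.003 0.186]
phi 53.83 turn [-0.0024  0.0014 -0.0015] /1 [-0.0024  0.0014 -0.0015]
```

```bash
python3 -m creep '[0.6,0.014,0.016,0.2,-0.0024,0.0014,0, 0.6,0,0,0.2,0,0,0, 0.6,0,0,0.2,0,0,0, 0.6,0,0,0.2,0,0,0, 0.6,0,0,0.2,0,0,0, 0.6,0,0,0.2,0,0,0, 0.6,0,0,0.16,0,0,0, 0.6,0,0,0.1,0,0,0, 0.6,0,0,0.03,0,0,0, 0.6,0,0,0,0,0,0, 0,0,0,0,0,0,0, 0,0,0,0,0,0,0, 0,0,0,0,0,0,0, 0,0,0,0,0,0,0, 0,0,0,0,0,0,0, 0,0,0,-0.15,0,0,0, 0,0,0,-0.2,0,0,0, 0,0,0,-0.2,0,0,0, 0,0,0,-0.2,0,0,0, 0,0,0,-0.2,0,0,0]' 30
python3 - <<'E'
from h import *
go(.509+.045*np.cos(np.radians(54)),.1735+.045*np.sin(np.radians(54)),.177,54,12)
E
```

```text
clock: 22.47
tcp_pos: [0.6582, -0.0625, 0.1313]
ee_rot: [[0.588, 0.809, 0.002], [0.809, -0.588, -0.0], [0.001, 0.002, -1.0]]
contact_force: [0.4, 0.5, -1.0]
grip_width: 0.0189
grasp_force: 29.5
tcp [ 0.6582 -0.0625  0.1313] F [ 0.4  0.5 -1. ] w 0.0189 g 29.5 t 22.5
shift [ 1.236 -2.162 -0.384] /12 [ 0.103 -0.18  -0.032]
phi 54.01 turn [ 0.0009 -0.0004  0.    ] /1 [ 0.0009 -0.0004  0.    ]
```

```bash
python3 -m creep '[0,0,0,-0.2,0,0,0, 0,0,0,-0.184,0,0,0, 0,0.103,-0.18,0,0,0,0, 0,0.103,-0.18,0,0,0,0, 0,0.103,-0.18,0,0,0,0, 0,0.103,-0.18,0,0,0,0, 0,0.103,-0.18,0,0,0,0, 0,0.103,-0.18,0,0,0,0, 0,0.103,-0.18,0,0,0,0, 0,0.103,-0.18,0,0,0,0, 0,0.103,-0.18,0,0,0,0, 0,0.103,-0.18,0,0,0,0, 0,0.103,-0.18,0,0,0,0, 0,0.103,-0.18,0,0,0,0, 0,0,0,0,0,0,0, 0,0,0,0,0,0,0]' 30
python3 - <<'E'
from h import *
go(.509+.045*np.cos(np.radians(54)),.1735+.045*np.sin(np.radians(54)),.072,54,8)
d,P=stubs()
E
```

```text
clock: 23.8
tcp_pos: [0.5352, 0.2109, 0.176]
ee_rot: [[0.586, 0.81, 0.002], [0.81, -0.586, 0.0], [0.001, 0.002, -1.0]]
contact_force: [0.2, -0.2, -0.1]
grip_width: 0.0186
grasp_force: 29.6
tcp [0.5352 0.2109 0.176 ] F [ 0.2 -0.2 -0.1] w 0.0186 g 29.6 t 23.8
shift [-0.007  0.005  0.867] /8 [-0.001  0.001  0.108]
phi 54.13 turn [ 0.0009 -0.0007  0.0012] /1 [ 0.0009 -0.0007  0.0012]
[414. 141.] 26 top [ 0.713  -0.3404  0.0441] white ((0.7166043519973755, -0.34605681896209717), 0.013141976669430733)
[356. 169.] 41 top [ 0.6285 -0.1762  0.0398] TURQ ((0.6285556554794312, -0.1760399043560028), 0.009641477838158607)
[384. 177.] 46 top [ 0.6094 -0.256   0.04  ] white ((0.6091312170028687, -0.25540903210639954), 0.010204399935901165)
[413. 178.] 45 top [ 0.6064 -0.338   0.0399] TURQ ((0.6069243550300598, -0.33844929933547974), 0.009790285490453243)
[353. 194.] 41 top [ 0.5558 -0.1686  0.04  ] white ((0.5558248162269592, -0.16801951825618744), 0.010144290514290333)
[336. 225.] 40 top [ 0.4691 -0.1223  0.04  ] white ((0.46914321184158325, -0.12265486270189285), 0.009722227230668068)
```

```bash
python3 -m creep '[0,-0.007,0.005,0.13,0,0,0, 0,0,0,0.15,0,0,0, 0,0,0,0.15,0,0,0, 0,0,0,0.15,0,0,0, 0,0,0,0.15,0,0,0, 0,0,0,0.09,0,0,0, 0,0,0,0.047,0,0,0, 0,0,0,0,0,0,0, 0.38,0,0,0,0,0,0, 0.38,0,0,0,0,0,0, 0.38,0,0,0,0,0,0, 0.38,0,0,-0.12,0,0,0, 0.38,0,0,-0.16,0,0,0, 0.38,0,0,-0.17,0,0,0, 0.38,0,0,-0.17,0,0,0, 0.38,0,0,-0.17,0,0,0, 0.38,0,0,-0.17,0,0,0, 0.38,0,0,-0.08,0,0,0, 0.38,0,0,0,0,0,0]' 30
python3 - <<'E'
from h import *
go(.556,-.1684,.197,90,16,6)
E
```

```text
clock: 25.43
tcp_pos: [0.5369, 0.2093, 0.1986]
ee_rot: [[0.587, 0.809, 0.005], [0.809, -0.587, 0.001], [0.004, 0.004, -1.0]]
contact_force: [-0.3, -0.3, -0.3]
grip_width: 0.0324
grasp_force: 0.0
tcp [0.5369 0.2093 0.1986] F [-0.3 -0.3 -0.3] w 0.0324 g 0.0 t 25.4
shift [-2.453  1.978  0.011] /16 [-0.153  0.124  0.001]
phi 54.03 turn [ 0.0025 -0.0014 -0.3139] /6 [ 0.0004 -0.0002 -0.0523]
```

```bash
python3 -m creep '[0.6,-0.175,0.141,0,0,0,0, 0.6,-0.175,0.141,0,0,0,0, 0.6,-0.175,0.141,0,0,0,0, 0.6,-0.175,0.141,0,0,0,0, 0.6,-0.175,0.141,0,0,0,0, 0.6,-0.175,0.141,0,0,0,0, 0.6,-0.175,0.141,0,0,0,0, 0.6,-0.175,0.141,0,0,0,0, 0.6,-0.175,0.141,0,0,0,0, 0.6,-0.175,0.141,0,0,0,0, 0.6,-0.175,0.141,0,0,0,0, 0.6,-0.175,0.141,0,0,0,0, 0.6,-0.175,0.141,0,0,0,0, 0.6,-0.175,0.141,0,0,0,0, 0.6,0,0,0,0,0,-0.0625, 0.6,0,0,0,0,0,-0.0625, 0.6,0,0,0,0,0,-0.0625, 0.6,0,0,0,0,0,-0.0625, 0.6,0,0,0,0,0,-0.0625, 0.6,0,0,0,0,0,0]' 30
python3 - <<'E'
from h import *
go(.556,-.1684,.015,90,8,1)
E
```

```text
clock: 27.1
tcp_pos: [0.554, -0.1682, 0.195]
ee_rot: [[-0.004, 1.0, -0.0], [1.0, 0.004, 0.0], [0.0, -0.0, -1.0]]
contact_force: [-0.7, 1.1, 0.1]
grip_width: 0.0511
grasp_force: 0.0
tcp [ 0.554  -0.1682  0.195 ] F [-0.7  1.1  0.1] w 0.0511 g 0.0 t 27.1
shift [-0.002  0.017  1.5  ] /8 [-0.     0.002  0.187]
phi 90.22 turn [-0.     -0.0001  0.0019] /1 [-0.     -0.0001  0.0019]
```

```bash
python3 -m creep '[0.6,-0.002,0.017,0.2,0,0,0, 0.6,0,0,0.2,0,0,0, 0.6,0,0,0.2,0,0,0, 0.6,0,0,0.2,0,0,0, 0.6,0,0,0.2,0,0,0, 0.6,0,0,0.2,0,0,0, 0.6,0,0,0.17,0,0,0, 0.6,0,0,0.1,0,0,0, 0.6,0,0,0.03,0,0,0, 0.6,0,0,0,0,0,0, 0,0,0,0,0,0,0, 0,0,0,0,0,0,0, 0,0,0,0,0,0,0, 0,0,0,0,0,0,0, 0,0,0,0,0,0,0, 0,0,0,-0.15,0,0,0, 0,0,0,-0.2,0,0,0, 0,0,0,-0.2,0,0,0, 0,0,0,-0.2,0,0,0, 0,0,0,-0.2,0,0,0]' 30
python3 - <<'E'
from h import *
go(.509,.1735-.045,.177,90,12)
E
```

```text
clock: 28.77
tcp_pos: [0.5567, -0.1686, 0.1322]
ee_rot: [[0.003, 1.0, 0.002], [1.0, -0.003, -0.001], [-0.001, 0.002, -1.0]]
contact_force: [1.0, -0.3, -1.4]
grip_width: 0.0186
grasp_force: 29.5
tcp [ 0.5567 -0.1686  0.1322] F [ 1.  -0.3 -1.4] w 0.0186 g 29.5 t 28.8
shift [ 2.474 -0.405 -0.376] /12 [ 0.206 -0.034 -0.031]
phi 89.81 turn [ 0.0011  0.0003 -0.0017] /1 [ 0.0011  0.0003 -0.0017]
```

```bash
python3 -m creep '[0,0,0,-0.2,0,0,0, 0,0,0,-0.176,0,0,0, 0,0.206,-0.034,0,0,0,0, 0,0.206,-0.034,0,0,0,0, 0,0.206,-0.034,0,0,0,0, 0,0.206,-0.034,0,0,0,0, 0,0.206,-0.034,0,0,0,0, 0,0.206,-0.034,0,0,0,0, 0,0.206,-0.034,0,0,0,0, 0,0.206,-0.034,0,0,0,0, 0,0.206,-0.034,0,0,0,0, 0,0.206,-0.034,0,0,0,0, 0,0.206,-0.034,0,0,0,0, 0,0.206,-0.034,0,0,0,0, 0,0,0,0,0,0,0, 0,0,0,0,0,0,0]' 30
python3 - <<'E'
from h import *
go(.509,.1735-.045,.072,90,8)
d,P=stubs(); cv2.imwrite("pics/s2.png",cv2.resize(d["color"][130:280,170:420],None,fx=3.2,fy=3.2))
E
```

```text
clock: 30.1
tcp_pos: [0.5084, 0.1293, 0.1759]
ee_rot: [[0.001, 1.0, 0.002], [1.0, -0.001, -0.0], [-0.0, 0.002, -1.0]]
contact_force: [0.3, -0.2, -0.1]
grip_width: 0.0192
grasp_force: 29.6
tcp [0.5084 0.1293 0.1759] F [ 0.3 -0.2 -0.1] w 0.0192 g 29.6 t 30.1
shift [-0.006  0.003  0.866] /8 [-0.001  0.     0.108]
phi 89.95 turn [ 0.0012  0.     -0.0005] /1 [ 0.0012  0.     -0.0005]
[414. 141.] 27 top [ 0.7125 -0.3414  0.0427] white ((0.7169065475463867, -0.3463388681411743), 0.013316640630364418)
[356. 169.] 41 top [ 0.6282 -0.1761  0.0402] TURQ ((0.6284631490707397, -0.17615991830825806), 0.009738381952047348)
[384. 176.] 44 top [ 0.6089 -0.2557  0.04  ] white ((0.6089866161346436, -0.2553693354129791), 0.00996945146471262)
[413. 178.] 42 top [ 0.6066 -0.3384  0.04  ] TURQ ((0.6068892478942871, -0.3383055627346039), 0.009658247232437134)
[336. 225.] 41 top [ 0.4689 -0.1222  0.0407] white ((0.4692274034023285, -0.12261234223842621), 0.009708826430141926)
```

View pics/s2.png

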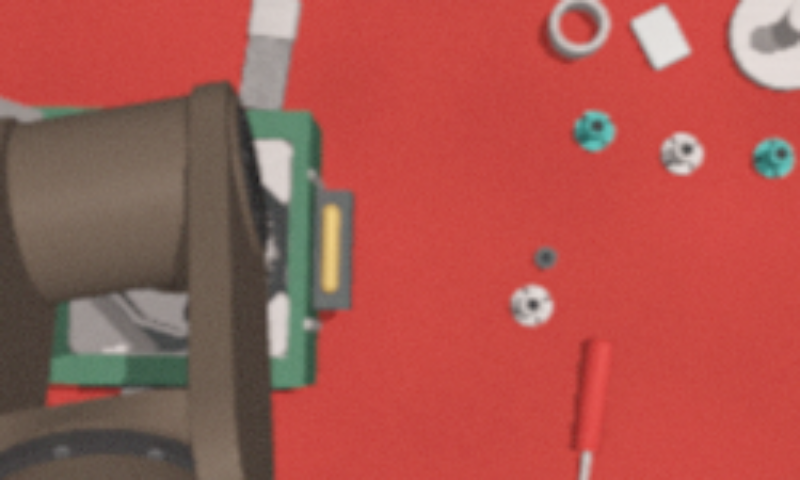

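Two white stubs are left on the bench, at (682,153) and (531,305); three have gone, and the bystanders stand as before.

```bash
python3 -m creep '[0,-0.006,0.003,0.13,0,0,0, 0,0,0,0.15,0,0,0, 0,0,0,0.15,0,0,0, 0,0,0,0.15,0,0,0, 0,0,0,0.15,0,0,0, 0,0,0,0.09,0,0,0, 0,0,0,0.046,0,0,0, 0,0,0,0,0,0,0, 0.38,0,0,0,0,0,0, 0.38,0,0,0,0,0,0, 0.38,0,0,0,0,0,0, 0.38,0,0,-0.12,0,0,0, 0.38,0,0,-0.16,0,0,0, 0.38,0,0,-0.17,0,0,0, 0.38,0,0,-0.17,0,0,0, 0.38,0,0,-0.17,0,0,0, 0.38,0,0,-0.17,0,0,0, 0.38,0,0,-0.08,0,0,0, 0.38,0,0,0,0,0,0]' 30
python3 - <<'E'
from h import *
go(.609,-.2555,.197,126,16,6)
E
```

```text
clock: 31.73
tcp_pos: [0.5102, 0.1278, 0.1984]
ee_rot: [[0.003, 1.0, 0.006], [1.0, -0.003, 0.001], [0.001, 0.006, -1.0]]
contact_force: [0.8, 0.4, 0.9]
grip_width: 0.0323
grasp_force: 0.0
tcp [0.5102 0.1278 0.1984] F [0.8 0.4 0.9] w 0.0323 g 0.0 t 31.7
shift [-3.192  0.833  0.015] /16 [-0.199  0.052  0.001]
phi 89.84 turn [ 0.0028  0.0006 -0.3156] /6 [ 0.0005  0.0001 -0.0526]
```

```bash
python3 -m creep '[0.6,-0.228,0.0595,0,0,0,0, 0.6,-0.228,0.0595,0,0,0,0, 0.6,-0.228,0.0595,0,0,0,0, 0.6,-0.228,0.0595,0,0,0,0, 0.6,-0.228,0.0595,0,0,0,0, 0.6,-0.228,0.0595,0,0,0,0, 0.6,-0.228,0.0595,0,0,0,0, 0.6,-0.228,0.0595,0,0,0,0, 0.6,-0.228,0.0595,0,0,0,0, 0.6,-0.228,0.0595,0,0,0,0, 0.6,-0.228,0.0595,0,0,0,0, 0.6,-0.228,0.0595,0,0,0,0, 0.6,-0.228,0.0595,0,0,0,0, 0.6,-0.228,0.0595,0,0,0,0, 0.6,0,0,0,0,0,-0.0625, 0.6,0,0,0,0,0,-0.0625, 0.6,0,0,0,0,0,-0.0625, 0.6,0,0,0,0,0,-0.0625, 0.6,0,0,0,0,0,-0.0625, 0.6,0,0,0,0,0,0]' 30
python3 - <<'E'
from h import *
go(.609,-.2555,.015,126,8,1)
E
```

```text
clock: 33.4
tcp_pos: [0.6071, -0.2556, 0.1947]
ee_rot: [[-0.588, 0.809, -0.0], [0.809, 0.588, 0.0], [0.001, 0.0, -1.0]]
contact_force: [-0.2, -0.3, 0.8]
grip_width: 0.0512
grasp_force: 0.0
tcp [ 0.6071 -0.2556  0.1947] F [-0.2 -0.3  0.8] w 0.0512 g 0.0 t 33.4
shift [-0.009  0.013  1.498] /8 [-0.001  0.002  0.187]
phi 126.03 turn [ 0.     -0.0003  0.0003] /1 [ 0.     -0.0003  0.0003]
```

```bash
python3 -m creep '[0.6,-0.009,0.013,0.2,0,0,0, 0.6,0,0,0.2,0,0,0, 0.6,0,0,0.2,0,0,0, 0.6,0,0,0.2,0,0,0, 0.6,0,0,0.2,0,0,0, 0.6,0,0,0.2,0,0,0, 0.6,0,0,0.17,0,0,0, 0.6,0,0,0.1,0,0,0, 0.6,0,0,0.03,0,0,0, 0.6,0,0,0,0,0,0, 0,0,0,0,0,0,0, 0,0,0,0,0,0,0, 0,0,0,0,0,0,0, 0,0,0,0,0,0,0, 0,0,0,0,0,0,0, 0,0,0,-0.15,0,0,0, 0,0,0,-0.2,0,0,0, 0,0,0,-0.2,0,0,0, 0,0,0,-0.2,0,0,0, 0,0,0,-0.2,0,0,0]' 30
python3 - <<'E'
from h import *
go(.509+.045*np.cos(np.radians(126)),.1735+.045*np.sin(np.radians(126)),.177,126,16)
E
```

```text
clock: 35.07
tcp_pos: [0.6096, -0.2558, 0.1321]
ee_rot: [[-0.582, 0.813, 0.002], [0.813, 0.582, -0.001], [-0.002, 0.001, -1.0]]
contact_force: [0.2, -0.5, -0.3]
grip_width: 0.0188
grasp_force: 29.4
tcp [ 0.6096 -0.2558  0.1321] F [ 0.2 -0.5 -0.3] w 0.0188 g 29.4 t 35.1
shift [ 3.771  1.4   -0.378] /16 [ 0.236  0.088 -0.024]
phi 125.62 turn [ 0.0006  0.0008 -0.0033] /1 [ 0.0006  0.0008 -0.0033]
```

```bash
python3 -m creep '[0,0,0,-0.2,0,0,0, 0,0,0,-0.178,0,0,0, 0,0.236,0.0875,0,0,0,0, 0,0.236,0.0875,0,0,0,0, 0,0.236,0.0875,0,0,0,0, 0,0.236,0.0875,0,0,0,0, 0,0.236,0.0875,0,0,0,0, 0,0.236,0.0875,0,0,0,0, 0,0.236,0.0875,0,0,0,0, 0,0.236,0.0875,0,0,0,0, 0,0.236,0.0875,0,0,0,0, 0,0.236,0.0875,0,0,0,0, 0,0.236,0.0875,0,0,0,0, 0,0.236,0.0875,0,0,0,0, 0,0.236,0.0875,0,0,0,0, 0,0.236,0.0875,0,0,0,0, 0,0.236,0.0875,0,0,0,0, 0,0.236,0.0875,0,0,0,0, 0,0,0,0,0,0,0, 0,0,0,0,0,0,0]' 30
python3 - <<'E'
from h import *
go(.509+.045*np.cos(np.radians(126)),.1735+.045*np.sin(np.radians(126)),.072,126,8)
d,P=stubs()
E
```

```text
clock: 36.73
tcp_pos: [0.4817, 0.2117, 0.176]
ee_rot: [[-0.585, 0.811, 0.002], [0.811, 0.585, 0.0], [-0.001, 0.002, -1.0]]
contact_force: [-0.2, -0.3, -0.2]
grip_width: 0.0189
grasp_force: 29.5
tcp [0.4817 0.2117 0.176 ] F [-0.2 -0.3 -0.2] w 0.0189 g 29.5 t 36.7
shift [-0.015 -0.005  0.866] /8 [-0.002 -0.001  0.108]
phi 125.79 turn [ 0.0009  0.0006 -0.0019] /1 [ 0.0009  0.0006 -0.0019]
[414. 141.] 22 top [ 0.7118 -0.3407  0.0431] white ((0.714989185333252, -0.3430665135383606), 0.012264864519238472)
[356. 169.] 41 top [ 0.6284 -0.1761  0.0403] TURQ ((0.6284464001655579, -0.17577363550662994), 0.009689295664429665)
[413. 178.] 43 top [ 0.6069 -0.3381  0.0403] TURQ ((0.6069120168685913, -0.3383760154247284), 0.009730334393680096)
[336. 225.] 40 top [ 0.4686 -0.1227  0.0395] white ((0.4692259728908539, -0.1228574588894844), 0.009804817847907543)
```

```bash
python3 -m creep '[0,-0.012,-0.005,0.13,0,0,0, 0,0,0,0.15,0,0,0, 0,0,0,0.15,0,0,0, 0,0,0,0.15,0,0,0, 0,0,0,0.15,0,0,0, 0,0,0,0.09,0,0,0, 0,0,0,0.046,0,0,0, 0,0,0,0,0,0,0, 0.38,0,0,0,0,0,0, 0.38,0,0,0,0,0,0, 0.38,0,0,0,0,0,0, 0.38,0,0,-0.12,0,0,0, 0.38,0,0,-0.16,0,0,0, 0.38,0,0,-0.17,0,0,0, 0.38,0,0,-0.17,0,0,0, 0.38,0,0,-0.17,0,0,0, 0.38,0,0,-0.17,0,0,0, 0.38,0,0,-0.08,0,0,0, 0.38,0,0,0,0,0,0]' 30
python3 - <<'E'
from h import *
go(.469,-.1226,.197,162,14,6)
E
```

```text
clock: 38.37
tcp_pos: [0.4837, 0.2094, 0.1987]
ee_rot: [[-0.583, 0.813, 0.005], [0.813, 0.583, 0.001], [-0.002, 0.005, -1.0]]
contact_force: [1.3, 0.0, 0.6]
grip_width: 0.0324
grasp_force: 0.0
tcp [0.4837 0.2094 0.1987] F [1.3 0.  0.6] w 0.0324 g 0.0 t 38.4
shift [-2.177 -1.712  0.01 ] /14 [-0.155 -0.122  0.001]
phi 125.64 turn [ 0.0022  0.0018 -0.3173] /6 [ 0.0004  0.0003 -0.0529]
```

```bash
python3 -m creep '[0.6,-0.1555,-0.1225,0,0,0,0, 0.6,-0.1555,-0.1225,0,0,0,0, 0.6,-0.1555,-0.1225,0,0,0,0, 0.6,-0.1555,-0.1225,0,0,0,0, 0.6,-0.1555,-0.1225,0,0,0,0, 0.6,-0.1555,-0.1225,0,0,0,0, 0.6,-0.1555,-0.1225,0,0,0,0, 0.6,-0.1555,-0.1225,0,0,0,0, 0.6,-0.1555,-0.1225,0,0,0,0, 0.6,-0.1555,-0.1225,0,0,0,0, 0.6,-0.1555,-0.1225,0,0,0,0, 0.6,-0.1555,-0.1225,0,0,0,0, 0.6,-0.1555,-0.1225,0,0,0,0, 0.6,-0.1555,-0.1225,0,0,0,0, 0.6,0,0,0,0,0,-0.0625, 0.6,0,0,0,0,0,-0.0625, 0.6,0,0,0,0,0,-0.0625, 0.6,0,0,0,0,0,-0.0625, 0.6,0,0,0,0,0,-0.0625, 0.6,0,0,0,0,0,0]' 30
python3 - <<'E'
from h import *
go(.469,-.1226,.015,162,8,1)
E
```

```text
clock: 40.03
tcp_pos: [0.4669, -0.1233, 0.1953]
ee_rot: [[-0.95, 0.312, 0.0], [0.312, 0.95, 0.0], [0.0, 0.0, -1.0]]
contact_force: [-0.2, 0.1, -1.0]
grip_width: 0.0512
grasp_force: 0.0
tcp [ 0.4669 -0.1233  0.1953] F [-0.2  0.1 -1. ] w 0.0512 g 0.0 t 40.0
shift [-0.015  0.011  1.502] /8 [-0.002  0.001  0.188]
phi 161.84 turn [ 0.0001 -0.     -0.0014] /1 [ 0.0001 -0.     -0.0014]
```

```bash
python3 -m creep '[0.6,-0.015,0.011,0.2,0,0,0, 0.6,0,0,0.2,0,0,0, 0.6,0,0,0.2,0,0,0, 0.6,0,0,0.2,0,0,0, 0.6,0,0,0.2,0,0,0, 0.6,0,0,0.2,0,0,0, 0.6,0,0,0.17,0,0,0, 0.6,0,0,0.1,0,0,0, 0.6,0,0,0.03,0,0,0, 0.6,0,0,0,0,0,0, 0,0,0,0,0,0,0, 0,0,0,0,0,0,0, 0,0,0,0,0,0,0, 0,0,0,0,0,0,0, 0,0,0,0,0,0,0, 0,0,0,-0.15,0,0,0, 0,0,0,-0.2,0,0,0, 0,0,0,-0.2,0,0,0, 0,0,0,-0.2,0,0,0, 0,0,0,-0.2,0,0,0]' 30
python3 - <<'E'
from h import *
go(.509+.045*np.cos(np.radians(-18)),.1735+.045*np.sin(np.radians(-18)),.177,162,14)
E
```

```text
clock: 41.7
tcp_pos: [0.4694, -0.1227, 0.132]
ee_rot: [[-0.948, 0.318, 0.002], [0.318, 0.948, -0.0], [-0.002, 0.0, -1.0]]
contact_force: [-0.4, -0.6, -0.4]
grip_width: 0.0186
grasp_force: 29.5
tcp [ 0.4694 -0.1227  0.132 ] F [-0.4 -0.6 -0.4] w 0.0186 g 29.5 t 41.7
shift [ 0.098  2.449 -0.375] /14 [ 0.007  0.175 -0.027]
phi 161.43 turn [ 0.0001  0.001  -0.005 ] /1 [ 0.0001  0.001  -0.005 ]
```

```bash
python3 -m creep '[0,0,0,-0.2,0,0,0, 0,0,0,-0.178,0,0,0, 0,0.007,0.175,0,0,0,0, 0,0.007,0.175,0,0,0,0, 0,0.007,0.175,0,0,0,0, 0,0.007,0.175,0,0,0,0, 0,0.007,0.175,0,0,0,0, 0,0.007,0.175,0,0,0,0, 0,0.007,0.175,0,0,0,0, 0,0.007,0.175,0,0,0,0, 0,0.007,0.175,0,0,0,0, 0,0.007,0.175,0,0,0,0, 0,0.007,0.175,0,0,0,0, 0,0.007,0.175,0,0,0,0, 0,0.007,0.175,0,0,0,0, 0,0.007,0.175,0,0,0,0, 0,0,0,0,0,0,0, 0,0,0,0,0,0,0]' 30
python3 - <<'E'
from h import *
go(.509+.045*np.cos(np.radians(-18)),.1735+.045*np.sin(np.radians(-18)),.072,162,8)
d,P=stubs()
E
```

```text
clock: 43.2
tcp_pos: [0.5519, 0.1606, 0.176]
ee_rot: [[-0.948, 0.317, 0.002], [0.317, 0.948, -0.0], [-0.002, 0.0, -1.0]]
contact_force: [-0.5, -0.2, -0.4]
grip_width: 0.0189
grasp_force: 29.6
tcp [0.5519 0.1606 0.176 ] F [-0.5 -0.2 -0.4] w 0.0189 g 29.6 t 43.2
shift [-0.001 -0.008  0.867] /8 [-0.    -0.001  0.108]
phi 161.53 turn [ 0.0002  0.0008 -0.0041] /1 [ 0.0002  0.0008 -0.0041]
[414. 141.] 22 top [ 0.7125 -0.341   0.0418] white ((0.7164832353591919, -0.345889687538147), 0.013198413886129856)
[356. 169.] 39 top [ 0.6276 -0.176   0.0407] TURQ ((0.6278129816055298, -0.17584513127803802), 0.009835425764322281)
[413. 178.] 43 top [ 0.6072 -0.3385  0.0401] TURQ ((0.6066709160804749, -0.3387506604194641), 0.01012649480253458)
```

```bash
python3 -m creep '[0,0,-0.008,0.13,0,0,0, 0,0,0,0.15,0,0,0, 0,0,0,0.15,0,0,0, 0,0,0,0.15,0,0,0, 0,0,0,0.15,0,0,0, 0,0,0,0.09,0,0,0, 0,0,0,0.046,0,0,0, 0,0,0,0,0,0,0, 0.38,0,0,0,0,0,0, 0.38,0,0,0,0,0,0, 0.38,0,0,0,0,0,0, 0.38,0,0,-0.12,0,0,0, 0.38,0,0,-0.16,0,0,0, 0.38,0,0,-0.17,0,0,0, 0.38,0,0,-0.17,0,0,0, 0.38,0,0,-0.17,0,0,0, 0.38,0,0,-0.17,0,0,0, 0.38,0,0,-0.17,0,0,0]' 30
python3 -m creep '[0.1,0,0,0,0,0,0.0575, 0,0,0,0,0,0,0.0575, 0,0,0,0,0,0,0.0575, 0,0,0,0,0,0,0.0575, 0,0,0,0,0,0,0.0575, 0,0,0,0,0,0,0.0575, 0,0,0,0,0,0,0.0575, 0,0,0,0,0,0,0.0575, 0,0,0,0,0,0,0.0575, 0,0,0,0,0,0,0.0575, 0,0,0,0,0,0,0.0525, 0,-0.25,0,-0.2,0,0,0, 0,-0.25,0,-0.2,0,0,0, 0,-0.25,0,-0.2,0,0,0, 0,-0.25,0,-0.2,0,0,0, 0,-0.25,0,-0.2,0,0,0, 0,-0.25,0,-0.2,0,0,0, 0,-0.25,0,-0.2,0,0,0, 0,-0.25,0,-0.2,0,0,0, 0,0,0,0,0,0,0]' 30
python3 - <<'E'
from h import *
d,P=stubs(); cv2.imwrite("pics/s3.png",cv2.resize(d["color"][130:280,120:370],None,fx=3.2,fy=3.2))
go(.509,.390,.43,90,15)
z=P[...,2]
k=(z>.15)&(z<.38)&(P[...,1]>.28)&(P[...,1]<.42)&(P[...,0]>.35)&(P[...,0]<.68)
q=P[k]; print("lid",len(q),q.min(0),q.max(0)); t=q[q[:,2]>.335]; print(len(t),t.min(0),t.max(0))
E
```

```text
clock: 44.75
tcp_pos: [0.5516, 0.1589, 0.2092]
ee_rot: [[-0.948, 0.318, 0.002], [0.318, 0.948, -0.0], [-0.002, 0.001, -1.0]]
contact_force: [0.6, 0.0, -0.3]
grip_width: 0.0321
grasp_force: 0.0
clock: 46.42
tcp_pos: [0.5507, -0.0858, 0.4049]
ee_rot: [[0.011, 1.0, 0.009], [1.0, -0.011, -0.004], [-0.003, 0.009, -1.0]]
contact_force: [-0.6, -0.2, 0.2]
grip_width: -0.0002
grasp_force: 0.0
[414. 141.] 23 top [ 0.712  -0.3409  0.0412] white ((0.7163690328598022, -0.34581947326660156), 0.013326949439942837)
[413. 178.] 44 top [ 0.6067 -0.3384  0.0407] TURQ ((0.6066874861717224, -0.3384134769439697), 0.009921967051923275)
tcp [ 0.5502 -0.0836  0.4025] F [-0.3  1.2 -0.2] w 0.0003 g 0.0 t 46.5
shift [ 3.943 -0.385 -0.238] /15 [ 0.263 -0.026 -0.016]
phi 89.37 turn [ 0.0032  0.0009 -0.0055] /1 [ 0.0032  0.0009 -0.0055]
lid 4185 [0.39829159 0.29500793 0.15005685] [0.61864395 0.34456702 0.35938154]
800 [0.39994944 0.31407071 0.33508767] [0.61864395 0.34456702 0.35938154]
```

View pics/s3.png

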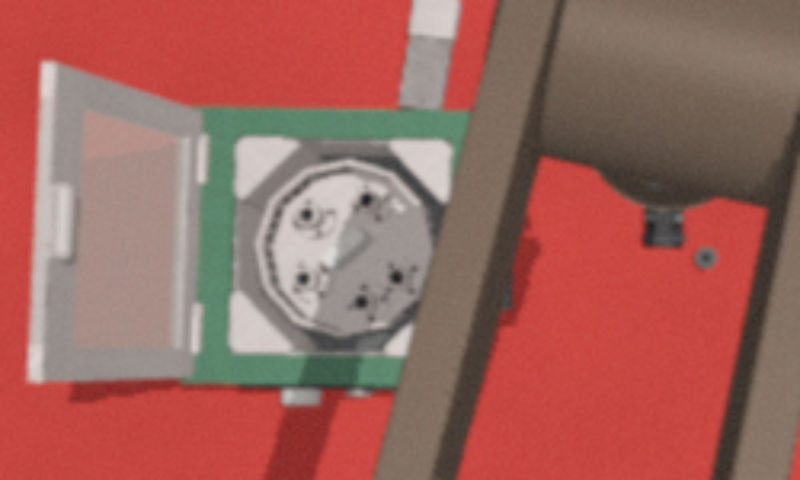

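The picture shows all five stubs in the basket, with stem tops at about (308,212), (366,200), (397,275), (362,300) and (303,277). The lid is open, its edge at x≈45.

```bash
python3 -m creep '[0,0.263,-0.026,-0.016,0,0,0, 0,0.263,-0.026,-0.016,0,0,0, 0,0.263,-0.026,-0.016,0,0,0, 0,0.263,-0.026,-0.016,0,0,0, 0,0.263,-0.026,-0.016,0,0,0, 0,0.263,-0.026,-0.016,0,0,0, 0,0.263,-0.026,-0.016,0,0,0, 0,0.263,-0.026,-0.016,0,0,0, 0,0.263,-0.026,-0.016,0,0,0, 0,0.263,-0.026,-0.016,0,0,0, 0,0.263,-0.026,-0.016,0,0,0, 0,0.263,-0.026,-0.016,0,0,0, 0,0.263,-0.026,-0.016,0,0,0, 0,0.263,-0.026,-0.016,0,0,0, 0,0.263,-0.026,-0.016,0,0,0, 0,0,0,0,0,0,0, 0,0,0,0,0,0,0]' 60
python3 - <<'E'
from h import *
go(.509,.390,.315,90,6)
E
```

```text
clock: 47.88
tcp_pos: [0.5049, 0.3946, 0.4271]
ee_rot: [[0.005, 1.0, 0.0], [1.0, -0.005, -0.001], [-0.001, 0.0, -1.0]]
contact_force: [-1.1, -1.5, -0.3]
grip_width: -0.0001
grasp_force: 0.0
tcp [0.5049 0.3946 0.4271] F [-1.1 -1.5 -0.3] w -0.0001 g 0.0 t 47.9
shift [-0.038  0.034  0.935] /6 [-0.006  0.006  0.156]
phi 89.72 turn [ 0.      0.0004 -0.0024] /1 [ 0.      0.0004 -0.0024]
```

```bash
python3 -m creep '[0,-0.038,0.034,0.18,0,0,0, 0,0,0,0.2,0,0,0, 0,0,0,0.2,0,0,0, 0,0,0,0.2,0,0,0, 0,0,0,0.15,0,0,0, 0,0,0,0,0,0,0, 0,0,0,0,0,0,0]' 60
python3 - <<'E'
from h import *
s=env.sense(); print(s["tcp_pos"],s["contact_force"])
r=.2; p=s["tcp_pos"][1:]
for th in np.arange(1.70,-.001,-.1):
    q=np.array([.2915-r*np.cos(th)+.01*np.sin(th)+.011*np.sin(th),.120+r*np.sin(th)+.01*np.cos(th)])
    d=(q-p)/.12; print(round(th,2),q.round(4),"tx %.3f tz %.3f"%(d[0],-d[1])); p=q
E
```

```text
clock: 48.47
tcp_pos: [0.51, 0.3872, 0.3162]
ee_rot: [[0.008, 1.0, -0.0], [1.0, -0.008, -0.001], [-0.001, -0.0, -1.0]]
contact_force: [0.2, 0.4, 0.3]
grip_width: 0.0002
grasp_force: 0.0
[0.51000915 0.38718266 0.31615598] [0.20208974 0.43282479 0.27799928]
1.7 [0.3381 0.317 ] tx -0.409 tz -0.007
1.6 [0.3183 0.3196] tx -0.165 tz -0.021
1.5 [0.2983 0.3202] tx -0.167 tz -0.005
1.4 [0.2782 0.3188] tx -0.167 tz 0.012
1.3 [0.2582 0.3154] tx -0.166 tz 0.028
1.2 [0.2386 0.31  ] tx -0.164 tz 0.045
1.1 [0.2195 0.3028] tx -0.159 tz 0.060
1.0 [0.2011 0.2937] tx -0.153 tz 0.076
0.9 [0.1836 0.2829] tx -0.146 tz 0.090
0.8 [0.1672 0.2704] tx -0.137 tz 0.104
0.7 [0.1521 0.2565] tx -0.126 tz 0.116
0.6 [0.1383 0.2412] tx -0.115 tz 0.128
0.5 [0.1261 0.2247] tx -0.102 tz 0.138
0.4 [0.1155 0.2071] tx -0.088 tz 0.146
0.3 [0.1066 0.1887] tx -0.074 tz 0.154
0.2 [0.0997 0.1695] tx -0.058 tz 0.159
0.1 [0.0946 0.1499] tx -0.042 tz 0.163
-0.0 [0.0915 0.13  ] tx -0.026 tz 0.166
```

Swing the lid down to about 0.6 rad, then check.

```bash
python3 -m creep '[0,-0.2,0,-0.003,0,0,0, 0,-0.209,0,-0.004,0,0,0, 0,-0.165,0,-0.021,0,0,0, 0,-0.167,0,-0.005,0,0,0, 0,-0.167,0,0.012,0,0,0, 0,-0.166,0,0.028,0,0,0, 0,-0.164,0,0.045,0,0,0, 0,-0.159,0,0.06,0,0,0, 0,-0.153,0,0.076,0,0,0, 0,-0.146,0,0.09,0,0,0, 0,-0.137,0,0.104,0,0,0, 0,-0.126,0,0.116,0,0,0, 0,-0.115,0,0.128,0,0,0, 0,0,0,0,0,0,0]' 60
python3 - <<'E'
from h import *
go(.509,.0915,.130,90,6)
E
```

```text
clock: 49.63
tcp_pos: [0.5082, 0.137, 0.2409]
ee_rot: [[0.009, 1.0, 0.0], [1.0, -0.009, -0.001], [-0.001, 0.0, -1.0]]
contact_force: [-0.6, 0.4, 0.2]
grip_width: -0.0002
grasp_force: 0.5
tcp [0.5082 0.137  0.2409] F [-0.6  0.4  0.2] w -0.0002 g 0.5 t 49.6
shift [-0.378  0.01   0.924] /6 [-0.063  0.002  0.154]
phi 89.46 turn [ 0.0002  0.0005 -0.0047] /1 [ 0.0002  0.0005 -0.0047]
```

```bash
python3 - <<'E'
from h import *
d=cam("side"); cv2.imwrite("pics/l1.png",cv2.resize(d["color"][0:240,180:480],None,fx=2.4,fy=2.4))
E
```

```text
(no output)
```

View pics/l1.png

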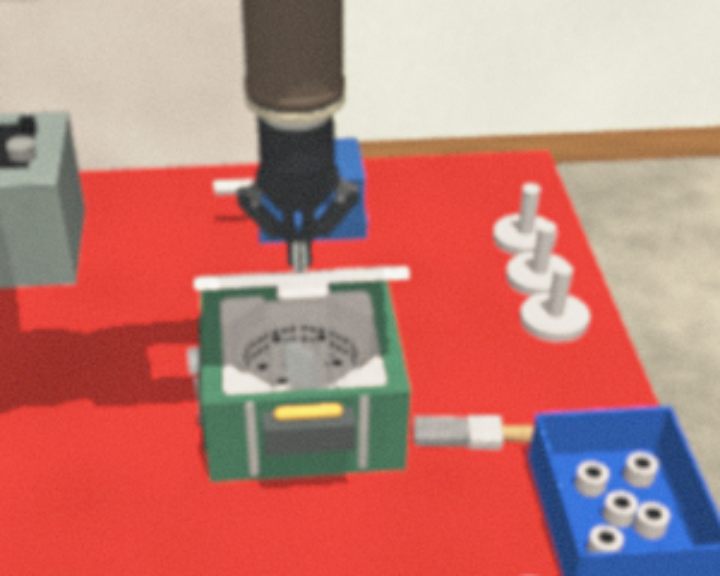

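The lid follows: its edge (200–410, 275) lies ahead of the fingertips at (298,255). I'll continue the arc and press it shut.

```bash
python3 -m creep '[0,-0.102,0,0.138,0,0,0, 0,-0.088,0,0.146,0,0,0, 0,-0.074,0,0.154,0,0,0, 0,-0.058,0,0.159,0,0,0, 0,-0.042,0,0.163,0,0,0, 0,-0.015,0,0.06,0,0,0, 0,-0.01,0,0.04,0,0,0, 0,0,0,0.03,0,0,0, 0,0,0,0.02,0,0,0, 0,0,0,0.02,0,0,0, 0,0,0,0,0,0,0, 0,0,0,0,0,0,0]' 60
```

```text
clock: 50.68
tcp_pos: [0.5091, 0.0929, 0.1305]
ee_rot: [[0.008, 1.0, 0.003], [1.0, -0.008, 0.0], [0.0, 0.003, -1.0]]
contact_force: [0.5, 0.6, 1.1]
grip_width: -0.0001
grasp_force: 0.8
```

```bash
python3 -m creep '[0,0,0,0.01,0,0,0, 0,0,0,0.01,0,0,0, 0,0,0,0,0,0,0, 0,0,0,0,0,0,0, 0,0,0,0,0,0,0, 0,0,0,0,0,0,0]' 60
```

```text
clock: 51.18
tcp_pos: [0.5091, 0.0927, 0.1278]
ee_rot: [[0.008, 1.0, 0.003], [1.0, -0.008, 0.0], [0.0, 0.003, -1.0]]
contact_force: [0.6, 2.3, 7.2]
grip_width: 0.0004
grasp_force: 3.1
```

```bash
python3 -m creep '[0,0,0,0.01,0,0,0, 0,0,0,0.01,0,0,0, 0,0,0,0,0,0,0, 0,0,0,0,0,0,0, 0,0,0,0,0,0,0, 0,0,0,0,0,0,0]' 60
```

```text
clock: 51.68
tcp_pos: [0.5091, 0.0926, 0.1256]
ee_rot: [[0.008, 1.0, 0.003], [1.0, -0.008, 0.0], [0.0, 0.003, -1.0]]
contact_force: [-0.2, 1.2, 10.9]
grip_width: -0.0
grasp_force: 5.5
```

```bash
python3 -m creep '[0,0,0,0.015,0,0,0, 0,0,0,0.015,0,0,0, 0,0,0,0.015,0,0,0, 0,0,0,0,0,0,0, 0,0,0,0,0,0,0, 0,0,0,0,0,0,0, 0,0,0,0,0,0,0]' 60
```

```text
clock: 52.27
tcp_pos: [0.5092, 0.0925, 0.1207]
ee_rot: [[0.008, 1.0, 0.003], [1.0, -0.008, -0.0], [-0.0, 0.003, -1.0]]
contact_force: [-2.6, -0.5, 21.6]
grip_width: -0.0001
grasp_force: 10.9
```

```bash
python3 -m creep '[0,0,0,-0.04,0,0,0, 0,0,0,-0.04,0,0,0, 0,0,0,-0.04,0,0,0, 0,0,0,-0.08,0,0,0, 0,0,0,-0.1,0,0,0, 0,0,0,-0.1,0,0,0, 0,0,0,0,0,0,0]' 60
python3 - <<'E'
from h import *
d=cam("side"); cv2.imwrite("pics/l2.png",cv2.resize(d["color"][0:240,180:480],None,fx=2.4,fy=2.4))
E
```

```text
clock: 52.85
tcp_pos: [0.5093, 0.0925, 0.1698]
ee_rot: [[0.008, 1.0, 0.004], [1.0, -0.008, 0.0], [0.0, 0.004, -1.0]]
contact_force: [1.3, 0.2, 0.3]
grip_width: 0.0
grasp_force: 0.0
```

View pics/l2.png

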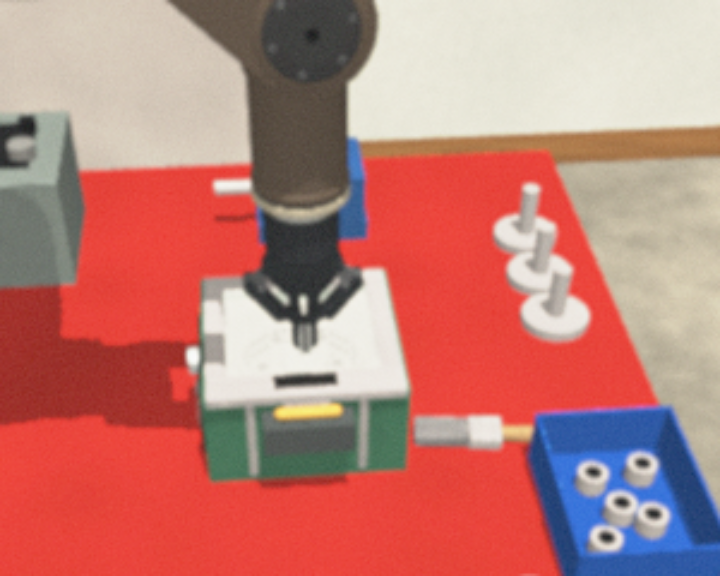

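The lid stays shut without being pressed (pad at (305,380) in the crop). I'll move clear and measure its angle.

```bash
python3 -m creep '[0,0,0,-0.2,0,0,0, 0,0,0,-0.2,0,0,0, 0,0,0,-0.2,0,0,0, 0,-0.25,0,0,0,0,0, 0,-0.25,0,0,0,0,0, 0,-0.25,0,0,0,0,0, 0,-0.25,0,0,0,0,0, 0,-0.25,0,0,0,0,0, 0,-0.25,0,0,0,0,0, 0,-0.25,0,0,0,0,0, 0,-0.25,0,0,0,0,0, 0,-0.25,0,0,0,0,0, 0,-0.25,0,0,0,0,0, 0,0,0,0,0,0,0, 0,0,0,0,0,0,0]' 60
python3 - <<'E'
from h import *
for n in("top","side"):
    P=cloud(cam(n)); k=(P[...,2]>.1)&(P[...,2]<.16)&(abs(P[...,0]-.509)<.1)&(P[...,1]>.07)&(P[...,1]<.28)
    q=P[k]; s=np.linalg.lstsq(np.c_[q[:,1]-.2915,np.ones(len(q))],q[:,2],rcond=None)[0]
    print(n,len(q),"slope",s, [np.median(q[abs(q[:,1]-y)<.008,2]).round(4) for y in(.08,.1,.25,.27)])
E
```

```text
clock: 54.15
tcp_pos: [0.5053, -0.2088, 0.2389]
ee_rot: [[0.011, 1.0, 0.0], [1.0, -0.011, 0.0], [0.0, 0.0, -1.0]]
contact_force: [-0.4, 1.2, -1.0]
grip_width: 0.0001
grasp_force: 0.0
top 6024 slope [-0.00588804  0.12696742] [np.float64(0.1293), np.float64(0.1286), np.float64(0.1272), np.float64(0.1286)]
side 1119 slope [-0.00360771  0.1273355 ] [np.float64(0.1293), np.float64(0.1285), np.float64(0.127), np.float64(0.1291)]
```

The lid angle is about 0.005 rad, so it is latched, and the arm is clear.

```bash
python3 -c "
from h import *
print(workorder.job_done())"
```

```text
the job is handed in; nothing more can be done
None
```

The basket is locked in its socket, all five white stubs are inside it, the lid is latched shut (measured at about 0.005 rad), and the job is handed in; the hand-in returned no verdict.

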